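Rock the pendulum angle gauge on its domed stud to the preset mark

ROBOT

A 7-joint arm with a two-finger parallel gripper is mounted at the origin on the work surface. World frame = base frame: x ahead of the robot, y to its left, z up, the work surface at z = 0. Lengths are in m, angles in rad, forces in N, time in s.
With the tool pointing down it reaches from about 0.425 to 0.925 m from the base axis. Payload 6.8 kg.
Tool frame: the origin (TCP) lies midway between the tips of the shut fingers; the grasp point (between the pads) lies 19 mm behind it; x points along the fingers, z is the direction in which the jaws open and shut, and the axes are right-handed (so a half turn about x gives the same grasp; the last joint's range is limited). The gripper opens to 85 mm and grips with 20 to 120 N. Pads are 22 mm wide; open, the fingers measure 114 mm over their backs; the gripper's body (76 mm by 85 mm) begins 54 mm behind the grasp point. The pads swing forward as they close: fully open they stand 13 mm farther back than shut.
Start: joints at [-1.302, 0.477, 0.022, 1.555, -0.011, 1.109, -0.083], TCP at [0.248, 0.628, 0.231] pointing down, gripper open.
Joint ranges: [-2.96, 2.96], [-0.34, 2.1], [-1.41, 1.46], [0.24, 2.44], [-1.37, 4.51], [0.17, 1.92], [-2.96, 2.96]. Speed limits (rad/s): [2.39, 2.39, 3.14, 3.14, 3.14, 3.14, 3.14].

INTERFACE

Orientations are given as a unit quaternion [w, x, y, z].
In Python, from station import bot gives the robot as it stands. The module is installed in compiled form; this text tells all that it offers.
- The arm moves only by the shell command python3 -m jog 'ROWS' [FORCE]. ROWS is text: rows parted by semicolons, each of 7 numbers parted by spaces: the shift along the tool's x, y, z in mm, then the turn, a rotation vector about the tool's x, y, z in units of 6 degrees (1.0 is 6 degrees), then the finger opening in mm, from 0 to 85.4. A call has 1 to 5 rows; each row shifts and turns the commanded pose from where the row before left it, along the tool's axes as they then stand; what a row does not reach is not made up. A row lasts 1/10 s, in which the tool goes at most 50 mm and 8.59 degrees, less where a joint would pass 70% of its speed; a pose out of reach is approached as far as the arm can. A call with a gripper value outside its range is refused whole. The fingers move at their own pace and stop on an object; FORCE is the grip in N (left out, the last holds). Time passes only in rows, so rows that do not move let the fingers close. It gives the time, the measured TCP pose, the force and the opening at its end, in the units of the state.
- bot.get_obs(): the state, without advancing time (a new reading comes with each control period).
- bot.read_camera(name): name is "scene" or "top" or "wrist"; returns (picture, depth): 480x640x3 uint8, red, green, blue; 480x640 float32, m along the optical axis (not along the pixel's ray), 0 where there is no reading.
- bot.calibration(name): a dict with "fx", "fy", "cx", "cy" (pixels), "T" (4x4, takes a point from camera to world coordinates). Camera axes: x right, y up, looking along -z (the intrinsics and any distortion apply to the point x, -y, -z); pixel columns grow to the right and rows downward; lengths in m; the calibration is good to about 2 mm. A picture is of the moment at which its call begins: read the wrist's pose just before it. calibration takes no time and is no camera call; for the wrist camera it gives the pose at the moment of the call.
- bot.hand_in(): hands the job in, once; it reports no verdict.
The state is a dict: "t": time; "q": joint angles; "joint_vel": joint speeds; "joint_torque": joint torques, N m; "eef_pos": TCP position; "tool_rot": TCP orientation; "contact_force": force on the tool from outside, world axes, zero at the start; "torque": the same for the moment, N m; "gripper_width": opening from 0.0 (shut) to 1.0 (fully open).
Only numpy, scipy, OpenCV 4.12 (cv2) and the standard library are available. Lean on these libraries where they do the work, as an engineer would, in place of code of your own. Each camera call takes 0.05 s, during which the arm holds its last target.

TASK

Check the angle gauge: first seat the domed stud block squarely and fully down in the corner-post nest and let go of it, then take the gauge by its handle, set the middle of its foot on the stud's crown with the gauge upright and let it bear there a moment, and rock it on the stud until the swinging pointer comes to rest on the preset index mark. Finish still holding the gauge like that, foot bearing on the stud, pointer steady on the mark; do not put it down or let go, and leave the bottle, slide box and objective alone.

Things in the scene. Friction and masses are not known exactly. Their poses are not given: they have to be found in the camera images.
- nest: Fixed nest: grey plate 110 x 110 x 8 mm with four aluminium L-shaped corner posts that rise 16 mm above the plate and enclose a square pocket 54 x 54 mm (x and y along the pocket's sides). Between the posts each side is open over 38 mm, so fingers fit there. Origin: centre of the plate's underside, so the pocket floor is 8 mm and the post tops 24 mm above it.
- stud: Loose bare-steel stud block, 0.25 to 0.5 kg: square base 50 x 50 mm, 30 mm high, with a round dome on its middle (sphere of radius 22 mm, centre 28 mm above the underside; crown 50 mm above the underside). Origin: centre of the underside, z up, x and y along the sides of the base. In the pocket it has 2 mm of play on each side, and its upper 14 mm of square base stands above the posts.
- stud_crown (a point): Top point of the stud's dome, 50 mm above the block's underside.
- gauge: Loose pendulum angle gauge, about 0.31 kg, standing on its foot. Foot: flat, 44 mm (its x) by 70 mm (its y), 10 mm thick. On it an upright dial plate 6 mm thick (x), 104 mm wide (y), from 10 up to 108 mm above the underside, white on its +x face. On top a black handle block 16 mm thick (x), 40 mm wide (y), from 108 to 150 mm above the underside. Origin: centre of the foot's underside, z up, x out of the dial face (y is to the right as one looks at the dial).
- gauge_foot (a point): Centre of the flat underside of the gauge's foot (the gauge's origin).
- pointer (a joint): Angle (rad) of the gauge's swinging black pointer relative to the gauge: it hangs freely by gravity from a pivot 97 mm above the foot's underside on the dial face, lightly damped (settles within about a second). 0 = pointing at the middle of the foot; positive = tip towards the gauge's +y (right as one looks at the dial). Leaning the top of the gauge towards its +y by an angle makes it read plus that angle.
- index (a joint): Angle (rad) of the preset index mark, a small dark tab with a pointed inner end on the lower part of the dial, about the same pivot and with the same sign as the pointer. It stays where it is set, between 0.2 and 0.45 on the +y side. The pointer is on the mark when both angles are equal; the tips then meet.
- pointer_tip (a point): Lower tip of the pointer, 64 mm from the pivot.
- index_tip (a point): Inner point of the index mark, 64 mm from the pivot.
- bottle: Bystander: small amber bottle with black cap, 48 mm diameter, 90 mm high; origin at the centre of its underside.
- slide_box: Bystander: grey box for slides, 55 x 90 x 35 mm; origin at the centre of its underside.
- objective: Bystander: steel microscope objective standing up, 30 mm diameter, 44 mm high; origin at the centre of its underside.
Things that resemble listed ones, but are neither listed nor needed, are in the scene too. Leave any orange or yellow look-alike of the stud alone. There is more than one size of the gauge; the job needs the larger.

How it is judged:
On the way, in this order (a step that is already met when the one before it is completed fails the run):
1. the stud block is down in the nest and let go (horizontal distance between stud and nest below 0.005 m and z of stud in the frame of nest between 0.005 and 0.011 m and angle between stud's own z axis and vertical below 0.06 rad and contact force between the fingers and stud below 0.1 N), for 0.2 s.
2. the gauge bears upright on the stud's crown (horizontal distance between stud and nest below 0.005 m and z of stud in the frame of nest between 0.005 and 0.011 m and angle between stud's own z axis and vertical below 0.06 rad and contact force between gauge and stud above 0.3 N and distance between gauge_foot and stud_crown below 0.015 m and angle between gauge's own z axis and vertical below 0.12 rad), for 0.2 s.
At the end, for the whole second after the job is handed in: Stud block down in the nest (5 mm, 3 mm in height); gauge held, its foot bearing on the stud (over 0.3 N, foot centre within 15 mm of the crown), clear of the nest; pointer tip within 3.8 mm of the index tip and at rest (0.2 rad/s), gauge still (20 mm/s), through the last second (horizontal distance between stud and nest below 0.005 m and z of stud in the frame of nest between 0.005 and 0.011 m and angle between stud's own z axis and vertical below 0.06 rad and contact force between gauge and stud above 0.3 N and distance between gauge_foot and stud_crown below 0.015 m and distance between pointer_tip and index_tip below 0.0038 m and velocity of joint pointer between -0.2 and 0.2 rad/s and contact force between the fingers and gauge above 1 N and contact force between gauge and nest below 0.1 N and height (world z) of gauge_foot above 0.04 m and linear speed of gauge below 0.02 m/s); the arm keeps its last pose, push and grip.
It fails at once if the bottle was moved (over 20 mm) (distance of bottle from where it was at the start of the episode above 0.02 m).
It fails at once if the slide_box was moved (over 20 mm) (distance of slide_box from where it was at the start of the episode above 0.02 m).
It fails at once if the objective was moved (over 20 mm) (distance of objective from where it was at the start of the episode above 0.02 m).
It also fails if it takes over 58 s, if anything falls off the work surface, if the arm or the gripper's body presses on something with over 40 N, if the wrist force passes 120 N, or if a joint passes its speed limit or range.

## Working session

There is one attempt and no reset: what is moved stays moved. The work goes in short steps, Python scripts to look and compute and a shell command to move; the robot and the scene stay as the last step left them, time stands still between calls to the robot, and variables do not carry over. Pictures are saved under pics/ and viewed, and the job is handed in when it is done.

```bash
ls; mkdir -p pics
cat > h.py <<'E'
import numpy as np, cv2, json
from station import bot
from scipy.spatial.transform import Rotation as R
def snap(cam,tag):
    cal=bot.calibration(cam); p,d=bot.read_camera(cam)
    cv2.imwrite(f'pics/{tag}.png',p[:,:,::-1]); np.savez(f'{tag}.npz',p=p,d=d,T=cal['T'],k=[cal['fx'],cal['fy'],cal['cx'],cal['cy']])
    return cal
def load(tag):
    return np.load(f'{tag}.npz')
def pix(z,u,v,depth=None):
    fx,fy,cx,cy=z['k']; d=z['d'][v,u] if depth is None else depth
    c=np.array([(u-cx)/fx*d,-(v-cy)/fy*d,-d,1]); return (z['T']@c)[:3]
def cloud(z):
    fx,fy,cx,cy=z['k']; v,u=np.mgrid[:480,:640]; d=z['d']
    c=np.stack([(u-cx)/fx*d,-(v-cy)/fy*d,-d,np.ones_like(d)],-1); w=(c@z['T'].T)[...,:3]; w[d==0]=np.nan; return w
def crop(tag,u0,v0,u1,v1,s,out):
    p=load(tag)['p'][v0:v1,u0:u1,::-1]; cv2.imwrite(f'pics/{out}.png',cv2.resize(p,None,fx=s,fy=s,interpolation=cv2.INTER_CUBIC))
def st():
    o=bot.get_obs(); q=o['tool_rot']; M=R.from_quat([q[1],q[2],q[3],q[0]]).as_matrix()
    return o,np.array(o['eef_pos']),M
E
python3 - <<'E'
from h import *
for c in ['scene','top']:
    cal=snap(c,c+'0'); print({k:(np.round(v,3).tolist()) for k,v in cal.items()})
o,p,M=st(); print(o); print(M.round(3))
E
```

```text
pics
{'fx': 615.481, 'fy': 615.481, 'cx': 312.709, 'cy': 240.022, 'T': [[0.059, -0.676, 0.734, 1.434], [0.998, 0.032, -0.05, -0.037], [0.01, 0.736, 0.677, 0.865], [0.0, 0.0, 0.0, 1.0]]}
{'fx': 476.403, 'fy': 476.403, 'cx': 314.084, 'cy': 239.669, 'T': [[-0.004, 0.99, -0.143, 0.478], [-1.0, -0.002, 0.013, 0.024], [0.012, 0.143, 0.99, 0.937], [0.0, 0.0, 0.0, 1.0]]}
{'t': 0.1, 'q': array([-1.30210902,  0.47772622,  0.0223794 ,  1.55635675, -0.01148479,
        1.10929012, -0.08309056]), 'joint_vel': array([ 5.10024843e-05, -1.26511326e-03,  3.37921456e-04, -2.53373865e-03,
       -6.16853469e-04, -5.20057146e-04,  6.49222376e-04]), 'joint_torque': array([ 4.16323935e-03, -5.97766113e+01,  1.61397457e+00, -2.81959426e+01,
        1.29264829e-02,  5.08202036e-03,  1.33233968e-05]), 'eef_pos': array([0.24819574, 0.62713972, 0.230416  ]), 'tool_rot': array([ 0.58434186, -0.3978845 ,  0.58524387,  0.39714245]), 'contact_force': array([ 0.45661637,  0.61144343, -0.0286761 ]), 'torque': array([-0.00633653,  0.00699457,  0.00242892]), 'gripper_width': 1.0004973424794943}
[[-0.    -0.93   0.368]
 [-0.002  0.368  0.93 ]
 [-1.    -0.    -0.002]]
```

View pics/scene0.png

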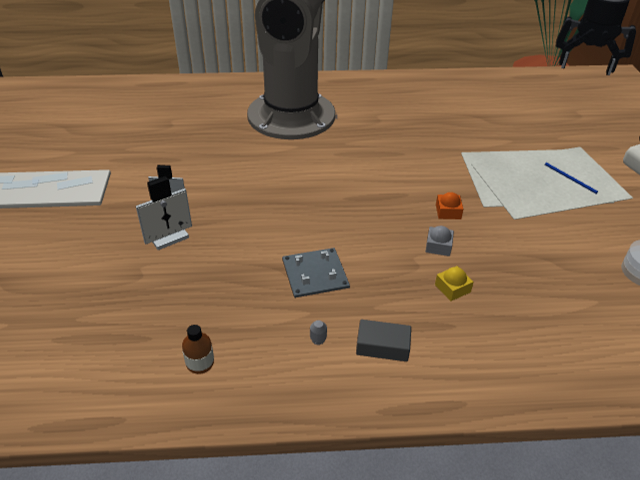

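View pics/top0.png

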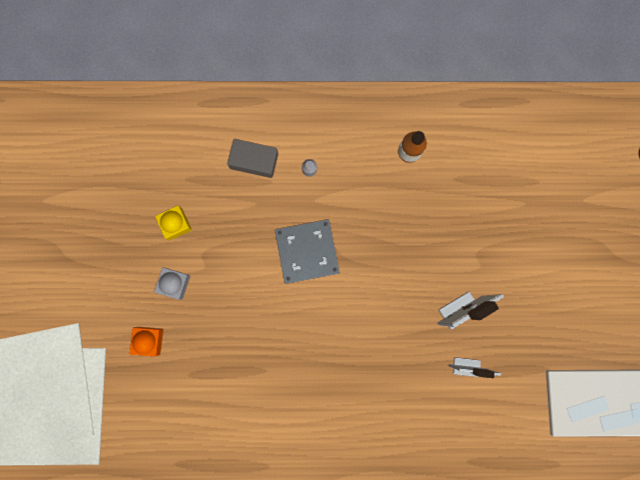

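The scene shows the steel stud at top (171,284) between an orange and a yellow look-alike. The nest is at (307,252), the large gauge at (470,310), and a smaller gauge behind it at (475,370).

Run:
```python
from h import *
crop('top0',140,260,205,310,8,'c_stud'); crop('top0',265,210,350,295,7,'c_nest'); crop('top0',425,280,515,390,6,'c_gauge'); crop('scene0',125,155,205,255,6,'c_gs')
z=load('top0'); w=cloud(z)
for name,(u0,v0,u1,v1),zr in [('stud',(140,260,205,310),(.02,.034)),('dome',(140,260,205,310),(.036,.06)),('nest',(265,210,350,295),(.005,.011)),('posts',(265,210,350,295),(.018,.03)),('handle',(425,280,515,345),(.13,.17)),('foot',(425,280,515,345),(.006,.014)),('dial',(425,280,515,345),(.03,.1))]:
    P=w[v0:v1,u0:u1].reshape(-1,3); P=P[(P[:,2]>zr[0])&(P[:,2]<zr[1])]
    if len(P)<4: print(name,len(P)); continue
    r=cv2.minAreaRect((P[:,:2]*1000).astype(np.float32)); print(name,len(P),P.mean(0).round(4),P[:,2].max().round(4),'rect',np.round(r[0],1),np.round(r[1],1),round(r[2],1))
P=w[300:400,100:130].reshape(-1,3);print('table',np.nanmedian(w[300:330,250:400,2]))
# sphere fit
P=w[260:310,140:205].reshape(-1,3);P=P[(P[:,2]>.036)&(P[:,2]<.06)]
A=np.c_[2*P,np.ones(len(P))];s=np.linalg.lstsq(A,(P**2).sum(1),rcond=None)[0];print('sphere',s[:3],np.sqrt(s[3]+s[:3]@s[:3]))
```

```text
stud 331 [0.5256 0.2797 0.0297] 0.0339 rect [526.8 283.9] [50.9 49.9] 73.2
dome 369 [0.5266 0.2821 0.0441] 0.0528 rect [526.9 283.6] [39.4 39.8] 2.2
nest 2723 [0.5896 0.026  0.0082] 0.011 rect [600.5  17.7] [143.6 140.4] 2.0
posts 152 [0.5899 0.0263 0.0237] 0.0286 rect [590.6  25.9] [66.4 65.9] 10.6
handle 301 [ 0.4741 -0.2672  0.1474] 0.1543 rect [ 474.  -269.6] [16.3 40. ] 30.3
foot 376 [ 0.483  -0.2631  0.0102] 0.0139 rect [ 472.7 -266.8] [ 45.1 155.9] 33.2
dial 363 [ 0.4738 -0.2615  0.0657] 0.0999 rect [ 478.3 -267. ] [ 11.  104.6] 33.0
table 0.00034039274296471245
sphere [0.52690115 0.2839608  0.03029246] 0.020250648597554634
```

View pics/c_nest.png

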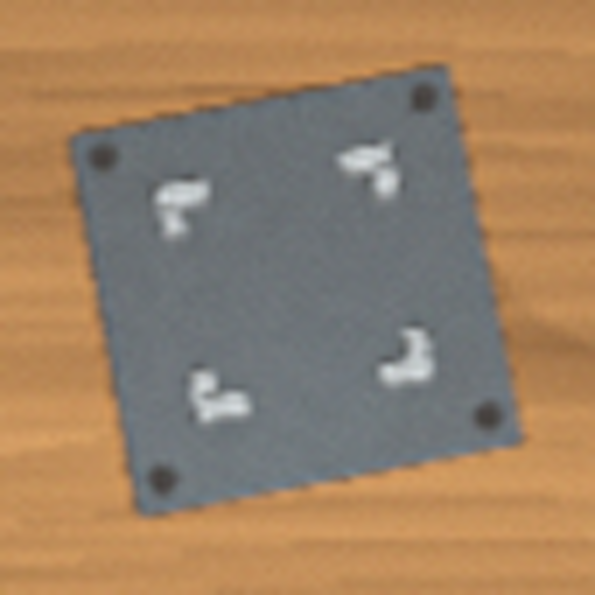

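View pics/c_gs.png

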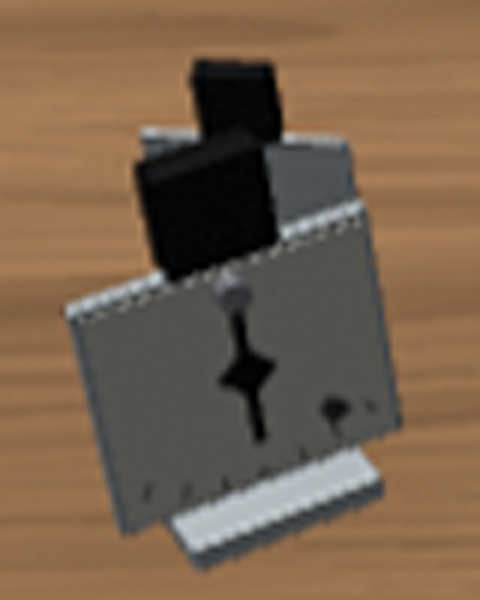

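View pics/c_gauge.png

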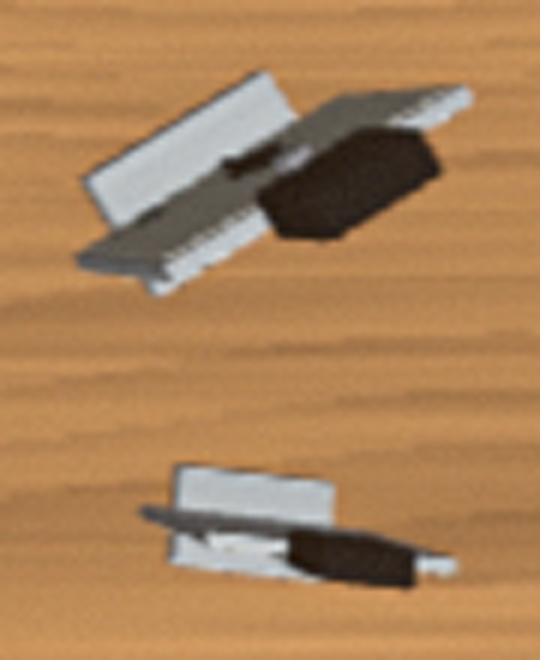

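```bash
cat >> h.py <<'E'
def ray(z,u,v,h):
    fx,fy,cx,cy=z['k']; T=z['T']; d=T[:3,:3]@np.array([(u-cx)/fx,-(v-cy)/fy,-1]); o=T[:3,3]; return o+d*(h-o[2])/d[2]
def plan(tgt,yaw_z=None,steps=5,target_M=None):
    # prints shift in current tool axes (mm) & rotation vector (units of 6deg) in tool axes
    o,p,M=st()
    s=M.T@(np.array(tgt)-p)*1000
    if target_M is None:
        a=np.radians(yaw_z); Z=np.array([np.cos(a),np.sin(a),0]); X=np.array([0,0,-1.]); target_M=np.c_[X,np.cross(Z,X),Z]
    rv=np.degrees(R.from_matrix(M.T@target_M).as_rotvec())/6
    print('t',round(o['t'],2),'tcp',p.round(4),'F',np.round(o['contact_force'],1),'w',round(o['gripper_width'],3)); print('shift',s.round(1),'rot',rv.round(2))
    # same shift in the axes AFTER the turn
    print('shift after turn',(target_M.T@(np.array(tgt)-p)*1000).round(1))
E
python3 - <<'E'
from h import *
z=load('top0')
c=[ray(z,265+a/7-.5,210+b/7-.5,.008) for a,b in [(70,135),(447,65),(520,440),(142,515)]]
c=np.array(c);print(c.round(4),c.mean(0),np.linalg.norm(c-np.roll(c,1,0),axis=1)); 
for i in range(4): d=c[(i+1)%4]-c[i]; print(np.degrees(np.arctan2(d[1],d[0]))%90)
h=[ray(z,265+a/7-.5,210+b/7-.5,.008) for a,b in [(104,156),(424,97),(488,415),(163,479)]];print(np.mean(h,0))
plan([.527,.284,.15],73.2)
w=cloud(z)[350:390,440:510].reshape(-1,3); w=w[w[:,2]>.08]; print('small',w.mean(0),w[:,2].max())
# dial via scene
E
```

```text
[[ 0.6336  0.0899  0.008 ]
 [ 0.6536 -0.0167  0.008 ]
 [ 0.5472 -0.0362  0.008 ]
 [ 0.5267  0.069   0.008 ]] [0.59029155 0.02652183 0.008     ] [0.10894765 0.10837766 0.10811013 0.10719093]
10.594065618596971
10.395340638049646
11.040460980917018
11.022685972068535
[0.59073063 0.02653128 0.008     ]
t 0.1 tcp [0.2482 0.6271 0.2304] F [ 0.5  0.6 -0. ] w 1.0
shift [  80.8 -385.5 -216.4] rot [-0.8  -0.02  0.  ]
shift after turn [  80.4 -366.1 -247.9]
small [ 0.36801265 -0.27556338  0.10237045] 0.11128718678983907
```

View pics/c_stud.png

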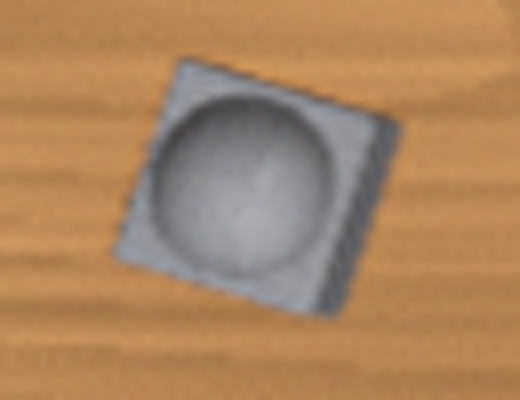

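```bash
python3 -m jog '4 -38.5 -21.6 0 0 0 85; 4 -38.5 -21.6 0 0 0 85; 4 -38.5 -21.6 0 0 0 85; 4 -38.5 -21.6 0 0 0 85; 4 -38.5 -21.6 0 0 0 85' 60; python3 -m jog '4 -38.5 -21.6 0 0 0 85; 4 -38.5 -21.6 0 0 0 85; 4 -38.5 -21.6 0 0 0 85; 4 -38.5 -21.6 0 0 0 85; 4 -38.5 -21.6 -0.8 0 0 80'; python3 -m jog '0 0 0 0 0 0 80;0 0 0 0 0 0 80'
python3 - <<'E'
from h import *
plan([.527,.284,.15],73.2)
snap('wrist','w1')
E
```

```text
t: 0.6
eef_pos: [0.3884, 0.4546, 0.2108]
tool_rot: [0.585, -0.398, 0.585, 0.397]
contact_force: [0.2, 1.1, -0.2]
gripper_width: 0.991
t: 1.1
eef_pos: [0.5275, 0.2836, 0.1908]
tool_rot: [0.567, -0.422, 0.568, 0.422]
contact_force: [0.7, 0.6, 0.2]
gripper_width: 0.937
t: 1.3
eef_pos: [0.5273, 0.2837, 0.1908]
tool_rot: [0.568, -0.421, 0.569, 0.421]
contact_force: [0.7, 0.3, 0.7]
gripper_width: 0.936
t 1.3 tcp [0.5273 0.2837 0.1908] F [0.7 0.3 0.7] w 0.936
shift [40.8  0.3  0.2] rot [-0.03 -0.01 -0.01]
shift after turn [40.8  0.4  0.2]
```

View pics/w1.png

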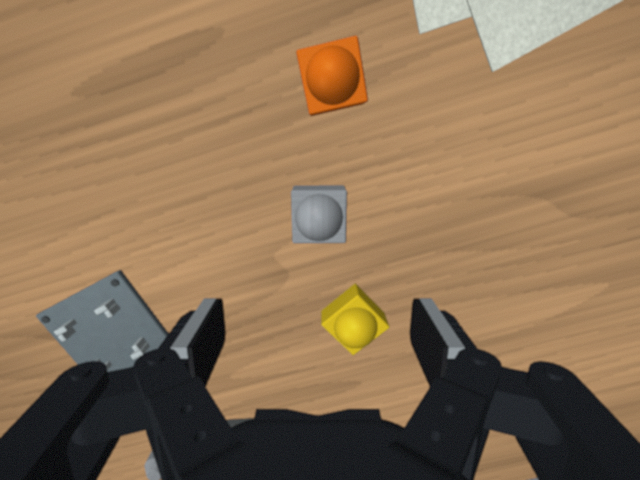

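Run:
```python
from h import *
z=load('w1'); w=cloud(z)
m=np.linalg.norm(w[...,:2]-[.527,.284],axis=-1)<.045
P=w[m]; 
for n,a,b in [('base',.026,.034),('dome',.036,.06)]:
    Q=P[(P[:,2]>a)&(P[:,2]<b)]; r=cv2.minAreaRect((Q[:,:2]*1000).astype(np.float32)); print(n,len(Q),r,Q[:,2].max())
A=np.c_[2*Q,np.ones(len(Q))];s=np.linalg.lstsq(A,(Q**2).sum(1),rcond=None)[0];print('sphere',s[:3],np.sqrt(s[3]+s[:3]@s[:3]))
```

```text
base 1279 ((527.27685546875, 285.43853759765625), (49.889347076416016, 49.85948181152344), 73.39915466308594) 0.03397226412076615
dome 1561 ((527.0662231445312, 285.8499450683594), (39.26847839355469, 39.70706558227539), 27.111085891723633) 0.05066382702616451
sphere [0.5274846  0.28541147 0.02813051] 0.021413035069641543
```

The wrist view shows the stud at (319,214), square to the jaws, and measured 1.5 mm off the top camera's position. I'm descending.

```bash
python3 -m jog '40 0 0 0 0 0 75; 40 0 0 0 0 0 75; 40 0 0 0 0 0 75; 40 0 0.8 0 0 0 75; 15 0 0.5 0 0 0 75'; python3 -m jog '10 0 0 0 0 0 75;0 0 0 0 0 0 75'
python3 - <<'E'
from h import *
plan([.5272,.285,.005],73.3)
E
```

```text
t: 1.85
eef_pos: [0.5235, 0.2873, 0.0127]
tool_rot: [0.565, -0.422, 0.569, 0.423]
contact_force: [-0.8, 0.0, -0.4]
gripper_width: 0.878
t: 2.05
eef_pos: [0.5268, 0.2872, 0.0062]
tool_rot: [0.567, -0.422, 0.568, 0.422]
contact_force: [0.5, -0.1, 0.6]
gripper_width: 0.879
t 2.05 tcp [0.5268 0.2872 0.0062] F [ 0.5 -0.1  0.6] w 0.879
shift [ 1.2 -1.1 -2. ] rot [-0.   -0.   -0.01]
shift after turn [ 1.2 -1.1 -2. ]
```

```bash
python3 -m jog '1 -1 -2 0 0 0 60; 0 0 0 0 0 0 40; 0 0 0 0 0 0 40; 0 0 0 0 0 0 40; 0 0 0 0 0 0 40' 50; python3 -m jog '0 0 0 0 0 0 40; 0 0 0 0 0 0 40'
python3 - <<'E'
from h import *
plan([.5272,.285,.005],73.3)
snap('wrist','w2')
E
```

```text
t: 2.55
eef_pos: [0.529, 0.2847, 0.0072]
tool_rot: [0.569, -0.422, 0.567, 0.421]
contact_force: [-0.8, -1.5, 7.7]
gripper_width: 0.569
t: 2.75
eef_pos: [0.529, 0.2847, 0.0072]
tool_rot: [0.569, -0.422, 0.567, 0.421]
contact_force: [0.1, -0.9, 7.4]
gripper_width: 0.572
t 2.75 tcp [0.529  0.2847 0.0072] F [ 0.1 -0.9  7.4] w 0.572
shift [ 2.2  1.9 -0.2] rot [-0.02  0.02  0.02]
shift after turn [ 2.2  1.8 -0.2]
```

View pics/w2.png

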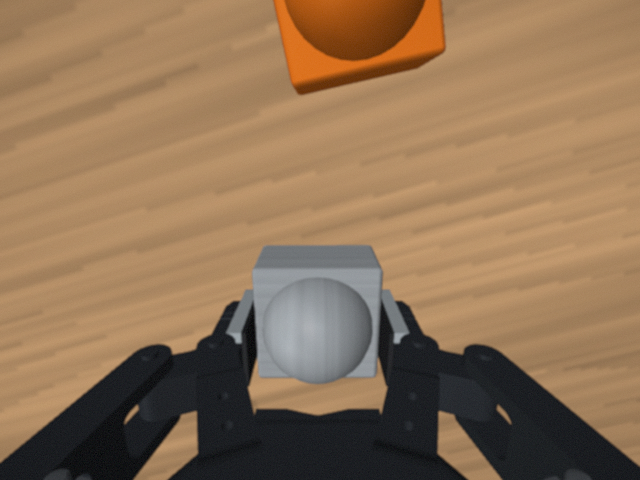

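Grasped: the opening matches 50 mm and the stud sits centred between the pads at (318,320). Lifting.

```bash
python3 -m jog '-5 0 0 0 0 0 40; -20 0 0 0 0 0 40; -40 0 0 0 0 0 40; -40 0 0 0 0 0 40; 0 0 0 0 0 0 40' 60;python3 -m jog '0 0 0 0 0 0 40'
python3 - <<'E'
from h import *
plan([.59,.0263,.15],100.7)
snap('wrist','w3')
z=load('w3'); w=cloud(z); o,p,M=st()
# points in tool frame
t=(w-p)@M
m=(np.abs(t[...,1])<.05)&(np.abs(t[...,2])<.024)&(t[...,0]<.03)&(t[...,0]>-.07)
P=t[m]; print('tool-x range',np.percentile(P[:,0],[1,5,50,95,99]))
Q=P[(P[:,0]<-.032)&(P[:,0]>-.06)]
A=np.c_[2*Q,np.ones(len(Q))];s=np.linalg.lstsq(A,(Q**2).sum(1),rcond=None)[0];print('sphere in tool',s[:3],np.sqrt(s[3]+s[:3]@s[:3]),len(Q))
np.set_printoptions(suppress=True)
# base top plane
Q=P[(P[:,0]<-.015)&(P[:,0]>-.029)];print(len(Q),Q.mean(0))
E
```

```text
t: 3.3
eef_pos: [0.5309, 0.2859, 0.1162]
tool_rot: [0.571, -0.422, 0.564, 0.421]
contact_force: [0.7, 0.6, -1.8]
gripper_width: 0.571
t: 3.4
eef_pos: [0.5279, 0.2844, 0.1113]
tool_rot: [0.568, -0.422, 0.567, 0.422]
contact_force: [-0.6, -0.5, -3.7]
gripper_width: 0.575
t 3.4 tcp [0.5279 0.2844 0.1113] F [-0.6 -0.5 -3.7] w 0.575
shift [ -38.9 -134.1 -229. ] rot [-4.58  0.01  0.01]
shift after turn [ -38.7  -13.2 -265.1]
tool-x range [-0.06835075 -0.04319362 -0.03094025 -0.00655624  0.00157513]
sphere in tool [-0.03492102  0.00262548 -0.00252054] 0.015055553301386158 7870
6185 [-0.02346222  0.01269357 -0.00126534]
```

View pics/w3.png

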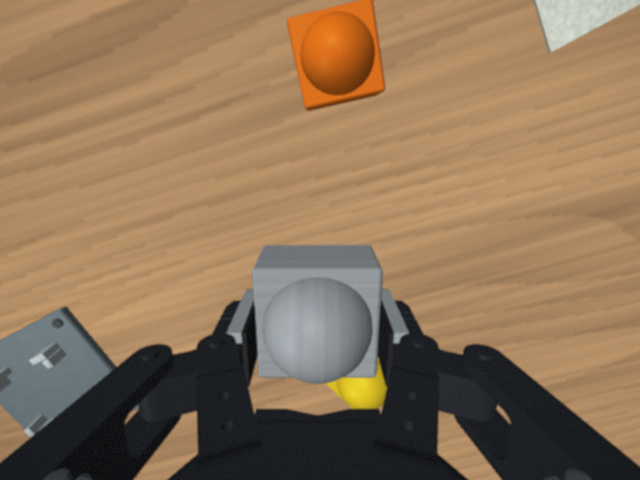

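Run:
```python
from h import *
from scipy.optimize import least_squares
np.set_printoptions(suppress=True)
z=load('w3'); w=cloud(z); o,p,M=st()
t=(w-p)@M
v,u=np.mgrid[:480,:640]; m=((u-317)**2+(v-330)**2)<46**2
P=t[m&(z['d']>0)]
r=least_squares(lambda c:np.linalg.norm(P-c,axis=1)-.022,[-.02,0,0],loss='soft_l1',f_scale=.001);print(len(P),r.x,np.abs(r.fun).mean())
print('pix',t[330,317],t[375,275],t[375,360])
print('t',t[270,262],t[270,375],t[376,262],t[376,372])
# world ray comparison nest posts: nest seen
```

```text
6590 [-0.02154221  0.00047583  0.00107028] 0.0004142957144808914
pix [-0.04054689  0.0098264   0.00090664] [-0.02298777 -0.02290858 -0.01667675] [-0.02395899 -0.02220709  0.01874596]
t [-0.02349041  0.02479335 -0.01968591] [-0.02295262  0.0244886   0.02282066] [-0.02294956 -0.02342838 -0.02214504] [-0.02303575 -0.0234775   0.02393061]
```

```bash
python3 -m jog '-10 0 0 -1.15 0 0 40; -10 0 0 -1.15 0 0 40; -10 0 0 -1.15 0 0 40; -9 0 0 -1.13 0 0 40; 0 0 0 0 0 0 40'; python3 -m jog '0 -2 -38 0 0 0 40; 0 -2 -38 0 0 0 40; 0 -2 -38 0 0 0 40; 0 -2 -38 0 0 0 40; 0 -2 -38 0 0 0 40';python3 -m jog '0 -2 -38 0 0 0 40; 0 -1 -37 0 0 0 40;0 0 0 0 0 0 40;0 0 0 0 0 0 40'
python3 - <<'E'
from h import *
plan([.59,.0263,.15],100.7)
snap('wrist','w4'); snap('top','top4')
E
```

```text
t: 3.95
eef_pos: [0.5273, 0.2839, 0.1486]
tool_rot: [0.451, -0.544, 0.451, 0.545]
contact_force: [-0.5, 0.4, -2.3]
gripper_width: 0.569
t: 4.45
eef_pos: [0.5717, 0.0977, 0.1474]
tool_rot: [0.451, -0.543, 0.453, 0.544]
contact_force: [1.3, 0.0, -1.9]
gripper_width: 0.571
t: 4.85
eef_pos: [0.5886, 0.0249, 0.1477]
tool_rot: [0.452, -0.543, 0.453, 0.544]
contact_force: [0.0, 0.9, -2.9]
gripper_width: 0.576
t 4.85 tcp [0.5886 0.0249 0.1477] F [ 0.   0.9 -2.9] w 0.576
shift [-2.3 -1.6  1.1] rot [-0.05  0.   -0.03]
shift after turn [-2.3 -1.6  1.1]
```

View pics/w4.png

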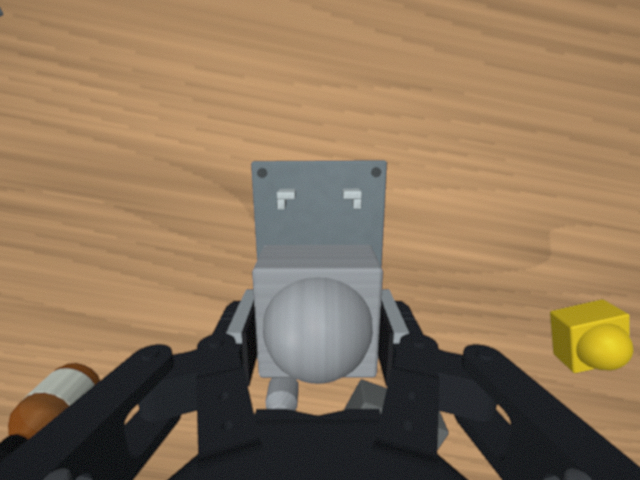

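The wrist view shows the nest's near plate edge from (251,161) to (387,161) and two posts at (286,195) and (353,195). The stud looks aligned with it.

```bash
python3 - <<'E'
from h import *
np.set_printoptions(suppress=True,precision=4)
z=load('w4'); o,p,M=st(); w=cloud(z)
for u,v in [(280,193),(350,193),(357,193),(320,180),(320,220)]: print('world',u,v,w[v,u])
c={n:(ray(z,u,v,h)-p)@M for n,u,v,h in [('cl',251,160.5,.008),('cr',387,160.5,.008),('hl',262,172.5,.008),('hr',376.5,172.5,.008)]}
for k,v in c.items(): print(k,v)
b=(w-p)@M
z2=w[...,2]
m=np.zeros_like(z2,bool); m[180:225,265:370]=True
m&=(z2>.019)&(z2<.03)
Q=b[m]; print(len(Q),Q.min(0),Q.max(0)); 
for s in (1,-1):
    q=Q[Q[:,2]*s>0]; print(q.min(0),q.max(0),np.percentile(q,[2,98],axis=0))
np.set_printoptions(suppress=True)
E
python3 - <<'E'
from h import *
crop('w4',240,150,400,260,5,'w4c')
E
```

```text
world 280 193 [ 0.5654 -0.0088  0.0241]
world 350 193 [0.5557 0.0446 0.0239]
world 357 193 [0.5547 0.0499 0.024 ]
world 320 180 [0.5522 0.0204 0.0074]
world 320 220 [0.5852 0.0265 0.0073]
cl [ 0.1402  0.0528 -0.0555]
cr [0.1403 0.0521 0.0532]
hl [ 0.1402  0.0433 -0.0472]
hr [0.1402 0.0427 0.0452]
461 [ 0.1232  0.0167 -0.0342] [0.1291 0.0309 0.0317]
[0.1232 0.0167 0.0181] [0.1291 0.0308 0.0317] [[0.1234 0.0174 0.0182]
 [0.1287 0.0307 0.0316]]
[ 0.1232  0.0172 -0.0342] [ 0.129   0.0309 -0.0202] [[ 0.1233  0.0173 -0.034 ]
 [ 0.1281  0.0307 -0.0208]]
```

View pics/w4c.png

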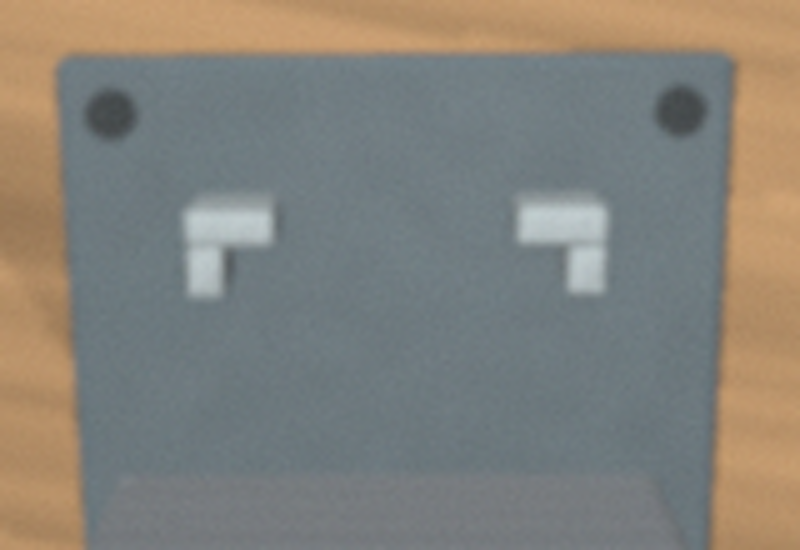

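```bash
python3 -m jog '30 -2.5 0 0 0 0 40; 30 0 0 0 0 0 40; 28 0 0 0 0 0 40; 15 0 0 0 0 0 40; 5 0 0 0 0 0 40'; python3 -m jog '0 0 0 0 0 0 40;0 0 0 0 0 0 40'
python3 - <<'E'
from h import *
plan([.5905,.0263,.0152],100.7)
snap('wrist','w5'); crop('w5',220,200,420,350,4,'w5c')
snap('scene','s5'); crop('s5',240,150,400,310,5,'s5c')
E
```

```text
t: 5.45
eef_pos: [0.5906, 0.028, 0.0394]
tool_rot: [0.45, -0.544, 0.452, 0.546]
contact_force: [-0.5, -0.0, -0.9]
gripper_width: 0.568
t: 5.65
eef_pos: [0.593, 0.0271, 0.0425]
tool_rot: [-0.452, 0.545, -0.451, -0.544]
contact_force: [0.6, -0.3, -2.6]
gripper_width: 0.574
t 5.65 tcp [0.593  0.0271 0.0425] F [ 0.6 -0.3 -2.6] w 0.574
shift [27.2  2.7 -0.3] rot [-0.   -0.    0.02]
shift after turn [27.3  2.6 -0.3]
```

View pics/w5c.png

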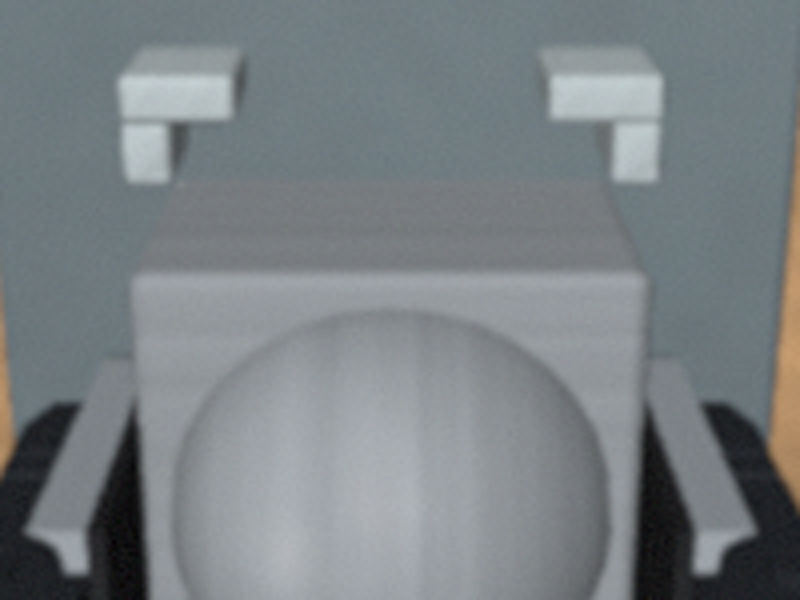

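View pics/s5c.png

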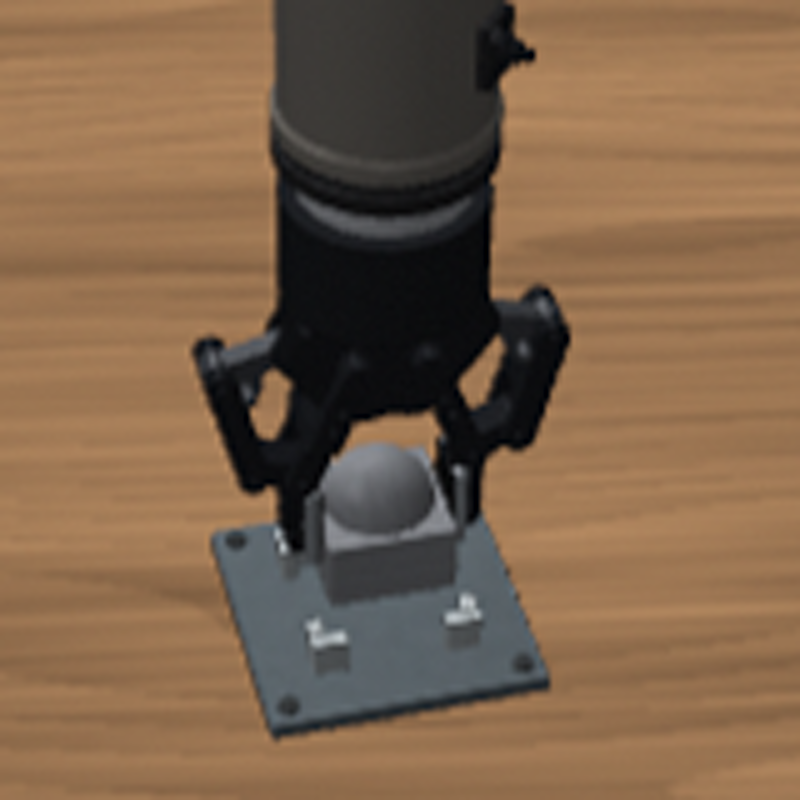

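Run:
```python
from h import *
np.set_printoptions(suppress=True,precision=4)
z=load('w5'); o,p,M=st(); w=cloud(z)
f=lambda u,v,h:(ray(z,u,v,h)-p)@M
und=p[2]-.0072
print('stud front bottom',f(317.5,245.2,und)[1:], 'corners',f(265,245.2,und)[1:],f(371,245.2,und)[1:])
print('stud front top',f(317.5,268,und+.03)[1:])
print('post inner face top',f(265,230,.024)[1:],f(370,230,.024)[1:], 'outer face',f(265,219,.024)[1:],f(372,219,.024)[1:])
t=(w-p)@M
print('depth samples', w[224,270],w[224,370], t[224,270],t[224,370],'stud front',t[255:268:4,318],'top',t[271,318],t[271,280])
m=np.zeros(w.shape[:2],bool); m[205:250,240:400]=True; m&=(w[...,2]>.02)&(w[...,2]<.0265)
q=t[m]; print(np.percentile(q,[1,99],axis=0))
```

```text
stud front bottom [0.0254 0.0002] corners [ 0.0254 -0.0237] [0.0254 0.0246]
stud front top [0.0266 0.0002]
post inner face top [ 0.0293 -0.0252] [0.0293 0.0256] outer face [ 0.0348 -0.0249] [0.0348 0.0263]
depth samples [ 0.5655 -0.0014  0.0242] [0.5567 0.0459 0.0239] [ 0.0184  0.0324 -0.0226] [0.0187 0.0323 0.0255] stud front [[-0.0085  0.0264  0.0004]
 [-0.0123  0.0261  0.0004]
 [-0.0173  0.0264  0.0004]
 [-0.021   0.0263  0.0004]] top [-0.0209  0.0246  0.0004] [-0.0218  0.025  -0.0139]
[[ 0.0176  0.0215 -0.0324]
 [ 0.0222  0.0353  0.0328]]
```

```bash
python3 -m jog '0 1.1 0 0 0 0 40; 0 0 0 0 0 0 40; 8 0 0 0 0 0 40; 5 0 0 0 0 0 40; 0 0 0 0 0 0 40';python3 -m jog '3 0 0 0 0 0 40;3 0 0 0 0 0 40;0 0 0 0 0 0 40'
python3 - <<'E'
from h import *
plan([.5905,.0263,.0152],100.7)
snap('wrist','w6'); crop('w6',220,200,420,350,4,'w6c')
E
```

```text
t: 6.25
eef_pos: [0.5905, 0.0265, 0.0273]
tool_rot: [0.451, -0.544, 0.452, 0.545]
contact_force: [1.0, 0.1, -2.6]
gripper_width: 0.573
t: 6.55
eef_pos: [0.5905, 0.0264, 0.0217]
tool_rot: [0.451, -0.544, 0.452, 0.545]
contact_force: [-0.1, 0.9, -2.2]
gripper_width: 0.574
t 6.55 tcp [0.5905 0.0264 0.0217] F [-0.1  0.9 -2.2] w 0.574
shift [ 6.5 -0.  -0.1] rot [-0.    0.   -0.01]
shift after turn [ 6.5  0.  -0.1]
```

View pics/w6c.png

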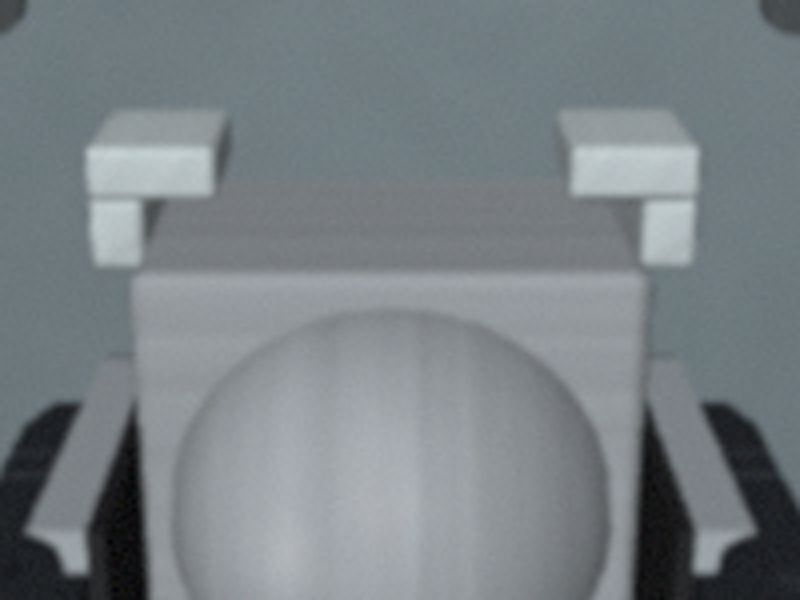

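The stud's lower edge is now between the posts with even gaps, at crop columns 140 and 640. Lowering the rest of the way.

```bash
python3 -m jog '3 0 0 0 0 0 40; 2 0 0 0 0 0 40; 0.8 0 0 0 0 0 40; 0 0 0 0 0 0 40';python3 -m jog '0.7 0 0 0 0 0 40;0 0 0 0 0 0 40'
```

```text
t: 7.0
eef_pos: [0.5908, 0.0265, 0.0163]
tool_rot: [0.451, -0.544, 0.451, 0.544]
contact_force: [-0.7, -0.1, -1.7]
gripper_width: 0.575
t: 7.2
eef_pos: [0.591, 0.0265, 0.0158]
tool_rot: [-0.451, 0.544, -0.451, -0.544]
contact_force: [0.0, -0.3, -2.7]
gripper_width: 0.573
```

```bash
python3 -m jog '0.7 0 0 0 0 0 40;0.5 0 0 0 0 0 40;0 0 0 0 0 0 40';python3 -m jog '0.5 0 0 0 0 0 40;0.3 0 0 0 0 0 40;0 0 0 0 0 0 40'
```

```text
t: 7.5
eef_pos: [0.5911, 0.0265, 0.0153]
tool_rot: [-0.451, 0.544, -0.451, -0.544]
contact_force: [-2.5, -0.8, 3.8]
gripper_width: 0.575
t: 7.8
eef_pos: [0.5911, 0.0265, 0.0153]
tool_rot: [-0.451, 0.544, -0.451, -0.544]
contact_force: [-4.7, -1.6, 12.5]
gripper_width: 0.571
```

```bash
python3 -m jog '-0.8 0 0 0 0 0 40;0 0 0 0 0 0 70;0 0 0 0 0 0 70;0 0 0 0 0 0 70;0 0 0 0 0 0 70';python3 -m jog '-20 0 0 0 0 0 70;-40 0 0 0 0 0 70;-40 0 0 0 0 0 70;0 0 0 0 0 0 70;0 0 0 0 0 0 70'
python3 - <<'E'
from h import *
snap('wrist','w7'); crop('w7',180,120,460,330,2.8,'w7c')
plan([.474,-.2696,.25],31.5)
E
```

```text
t: 8.3
eef_pos: [0.591, 0.0265, 0.0145]
tool_rot: [0.451, -0.544, 0.451, 0.544]
contact_force: [-0.2, 0.1, 0.1]
gripper_width: 0.82
t: 8.8
eef_pos: [0.5916, 0.0266, 0.1155]
tool_rot: [-0.452, 0.545, -0.451, -0.544]
contact_force: [0.3, 0.7, -0.5]
gripper_width: 0.821
t 8.85 tcp [0.5906 0.0265 0.1143] F [-0.4  0.7 -0.4] w 0.819
shift [-135.7  169.5 -269.3] rot [11.53 -0.   -0.  ]
shift after turn [-135.7 -191.5 -254.1]
```

View pics/w7c.png

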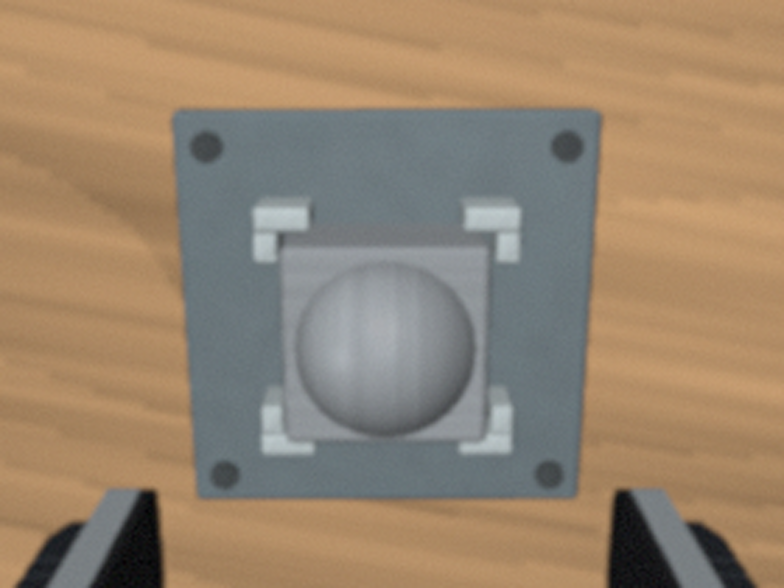

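The stud is seated squarely inside all four posts. Now moving to the gauge.

```bash
python3 -m jog '-27 0 0 1.4 0 0 50;-27 0 0 1.4 0 0 50;-27 0 0 1.4 0 0 50;-27 0 0 1.4 0 0 50;-27 0 0 1.4 0 0 50'; python3 -m jog '0 0 0 1.4 0 0 50;0 0 0 1.4 0 0 50;0 0 0 1.4 0 0 50;0 0 0 0.3 0 0 50;0 0 0 0 0 0 50'; python3 -m jog '0 -24 -31.5 0 0 0 50;0 -24 -31.5 0 0 0 50;0 -24 -31.5 0 0 0 50;0 -24 -31.5 0 0 0 50;0 -24 -31.5 0 0 0 50';python3 -m jog '0 -24 -31.5 0 0 0 50;0 -24 -31.5 0 0 0 50;0 -24 -32 0 0 0 50;0 0 0 0 0 0 50;0 0 0 0 0 0 50';  python3 - <<'E'
from h import *
plan([.474,-.2696,.25],31.5)
snap('wrist','w8')
z=load('w8');w=cloud(z);m=(w[...,2]>.143)&(w[...,2]<.157)&(np.linalg.norm(w[...,:2]-[.474,-.27],axis=-1)<.04)
Q=w[m];print(len(Q),cv2.minAreaRect((Q[:,:2]*1000).astype(np.float32)),np.median(Q[:,2]))
E
```

```text
t: 9.35
eef_pos: [0.59, 0.0264, 0.2487]
tool_rot: [0.616, -0.344, 0.619, 0.345]
contact_force: [1.2, -0.2, 0.1]
gripper_width: 0.582
t: 9.85
eef_pos: [0.5904, 0.0265, 0.2483]
tool_rot: [0.679, -0.194, 0.681, 0.194]
contact_force: [-0.7, -0.5, -0.3]
gripper_width: 0.585
t: 10.35
eef_pos: [0.519, -0.1598, 0.2491]
tool_rot: [0.68, -0.194, 0.68, 0.194]
contact_force: [0.5, 0.4, -0.2]
gripper_width: 0.585
t: 10.85
eef_pos: [0.4763, -0.2703, 0.2492]
tool_rot: [0.68, -0.193, 0.68, 0.193]
contact_force: [0.3, 0.8, -0.2]
gripper_width: 0.587
t 10.85 tcp [ 0.4763 -0.2703  0.2492] F [ 0.3  0.8 -0.2] w 0.587
shift [-0.8  1.8 -1.6] rot [ 0.03 -0.   -0.01]
shift after turn [-0.8  1.8 -1.6]
1105 ((474.6295471191406, -268.831787109375), (15.953810691833496, 40.07630157470703), 29.916446685791016) 0.1492355707644526
```

View pics/w8.png

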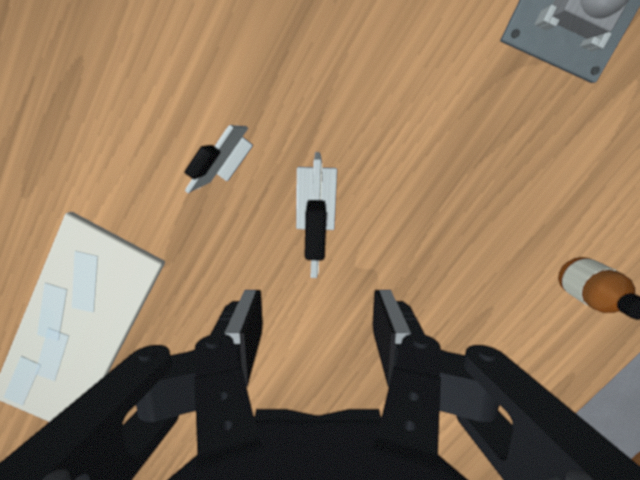

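The larger gauge's handle is at (315,230), aligned with the jaws. The small gauge, at (205,160), is clear of them. Trim the position and descend.

```bash
python3 -m jog '0 2 -0.8 0.2 0 0 50;30 0 0 0 0 0 50;30 0 0 0 0 0 50;30 0 0 0 0 0 50;0 0 0 0 0 0 50'; python3 -m jog '0 0 0 0 0 0 50';python3 - <<'E'
from h import *
plan([.4745,-.269,.115],30.1)
snap('wrist','w9')
E
```

```text
t: 11.4
eef_pos: [0.4733, -0.2653, 0.1561]
tool_rot: [0.68, -0.185, 0.684, 0.189]
contact_force: [0.1, 0.5, 0.2]
gripper_width: 0.584
t: 11.5
eef_pos: [0.4756, -0.2674, 0.1598]
tool_rot: [0.682, -0.186, 0.682, 0.187]
contact_force: [-0.1, -1.3, 1.0]
gripper_width: 0.584
t 11.5 tcp [ 0.4756 -0.2674  0.1598] F [-0.1 -1.3  1. ] w 0.584
shift [44.8 -0.9 -1.8] rot [ 0.08 -0.   -0.01]
shift after turn [44.8 -0.8 -1.8]
```

View pics/w9.png

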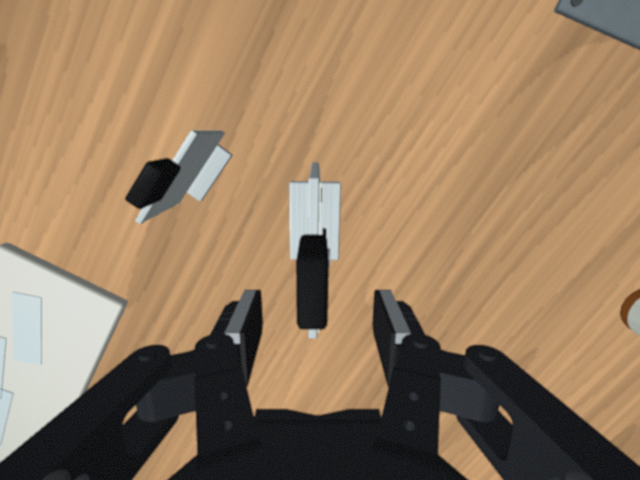

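```bash
python3 -m jog '0 -0.8 -1.8 0.05 0 0 50;20 0 0 0 0 0 50;20 0 0 0 0 0 50;5 0 0 0 0 0 50;0 0 0 0 0 0 50'; python3 -m jog '0 0 0 0 0 0 30;0 0 0 0 0 0 30;0 0 0 0 0 0 30';python3 - <<'E'
from h import *
plan([.4745,-.269,.115],30.1)
snap('wrist','w10')
E
```

```text
t: 12.05
eef_pos: [0.4741, -0.27, 0.115]
tool_rot: [0.683, -0.184, 0.683, 0.184]
contact_force: [0.2, 0.2, 0.5]
gripper_width: 0.586
t: 12.35
eef_pos: [0.4746, -0.2701, 0.1154]
tool_rot: [0.683, -0.184, 0.682, 0.184]
contact_force: [-0.2, 0.7, -0.2]
gripper_width: 0.352
t 12.35 tcp [ 0.4746 -0.2701  0.1154] F [-0.2  0.7 -0.2] w 0.352
shift [0.4 1.  0.5] rot [0.01 0.01 0.01]
shift after turn [0.4 1.  0.5]
```

View pics/w10.png

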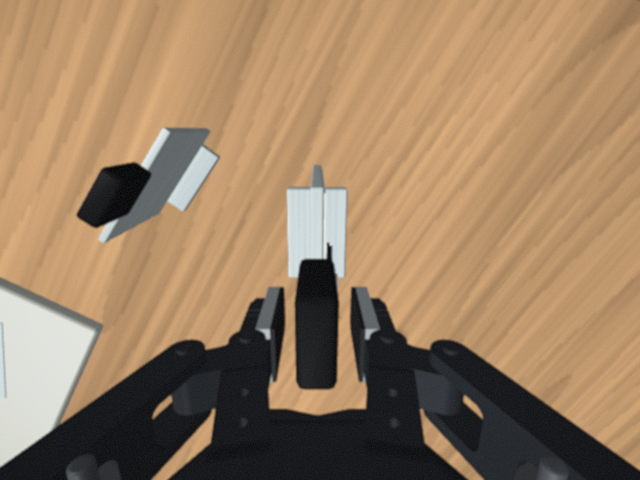

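The handle is centred between the pads at (317,325). Close.

```bash
python3 -m jog '0 1 0 0 0 0 20;0 0 0 0 0 0 8;0 0 0 0 0 0 8;0 0 0 0 0 0 8;0 0 0 0 0 0 8' 80;python3 - <<'E'
from h import *
plan([.4745,-.269,.115],30.1)
E
python3 -m jog '-3 0 0 0 0 0 8;-10 0 0 0 0 0 8;-20 0 0 0 0 0 8;-20 0 0 0 0 0 8;0 0 0 0 0 0 8';python3 -m jog '0 0 0 0 0 0 8;0 0 0 0 0 0 8;0 0 0 0 0 0 8' ;python3 - <<'E'
from h import *
plan([.4745,-.269,.115],30.1)
snap('scene','s11'); crop('s11',100,100,240,250,5,'s11c'); snap('wrist','w11')
E
```

```text
t: 12.9
eef_pos: [0.4738, -0.2692, 0.115]
tool_rot: [0.683, -0.184, 0.682, 0.184]
contact_force: [-0.2, -0.2, 5.4]
gripper_width: 0.176
t 12.9 tcp [ 0.4738 -0.2692  0.115 ] F [-0.2 -0.2  5.4] w 0.176
shift [ 0.  -0.1  0.7] rot [0.01 0.   0.  ]
shift after turn [ 0.  -0.1  0.7]
t: 13.4
eef_pos: [0.4749, -0.2698, 0.17]
tool_rot: [0.684, -0.185, 0.681, 0.183]
contact_force: [-0.1, 0.4, -2.6]
gripper_width: 0.171
t: 13.7
eef_pos: [0.4728, -0.2686, 0.1665]
tool_rot: [0.682, -0.184, 0.683, 0.185]
contact_force: [-0.0, 0.6, -3.6]
gripper_width: 0.175
t 13.7 tcp [ 0.4728 -0.2686  0.1665] F [-0.   0.6 -3.6] w 0.175
shift [51.5 -1.3  1.3] rot [ 0.02 -0.01 -0.02]
shift after turn [51.5 -1.2  1.2]
```

View pics/s11c.png

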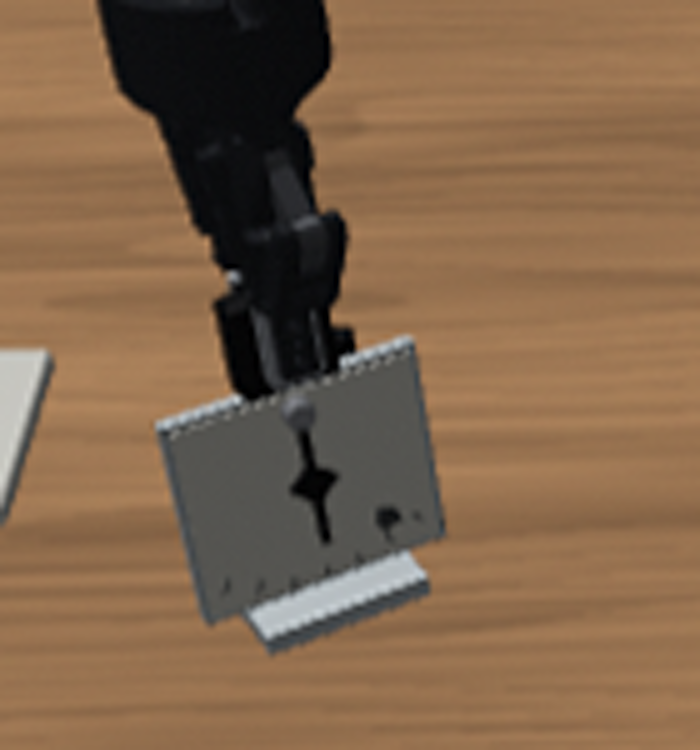

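View pics/w11.png

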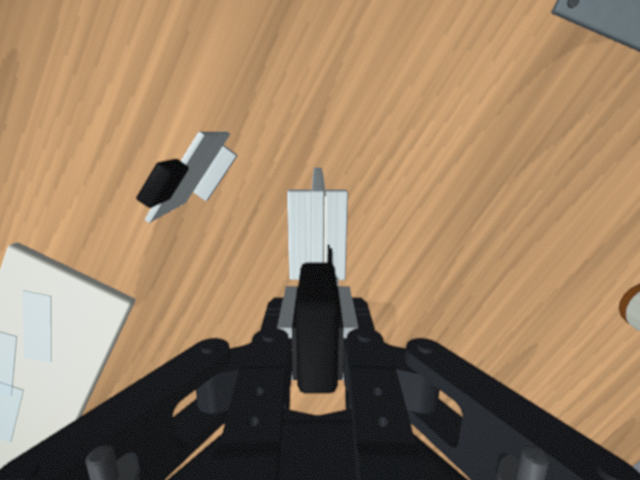

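The gauge is held by its handle and hangs upright. The index tab is at (387,517) in the crop, on the right of the dial. Carry it to above the crown, turning the dial towards the scene camera.

```bash
python3 -m jog '-16 0 0 1.25 0 0 8;-16 0 0 1.25 0 0 8;-16 0 0 1.25 0 0 8;-16 0 0 1.25 0 0 8;0 0 0 0 0 0 8'
python3 - <<'E'
from h import *
plan([.5908,.0265,.228],0)
print(bot.get_obs()['q'])
E
```

```text
t: 14.3
eef_pos: [0.4746, -0.2697, 0.2331]
tool_rot: [0.708, -0.001, 0.706, 0.0]
contact_force: [-0.0, -0.4, -3.6]
gripper_width: 0.176
t 14.3 tcp [ 0.4746 -0.2697  0.2331] F [-0.  -0.4 -3.6] w 0.176
shift [  5.  295.9 116.8] rot [0.02 0.03 0.01]
shift after turn [  5.1 296.2 116.2]
[-0.09011785  0.29119393  0.6039909   1.89774276 -0.19441758  1.00731611
  0.60030122]
```

```bash
python3 -m jog '0 10 4 0 0 0 8;0 30 12 0 0 0 8;0 38 15 0 0 0 8;0 38 15 0 0 0 8;0 38 15 0 0 0 8'; python3 -m jog '0 38 15 0 0 0 8;0 38 15 0 0 0 8;0 38 15 0 0 0 8;0 20 8 0 0 0 8;0 8 3 0 0 0 8';python3 -m jog '0 0 0 0 0 0 8;0 0 0 0 0 0 8;0 0 0 0 0 0 8'
python3 - <<'E'
from h import *
plan([.5908,.0265,.228],0)
print(bot.get_obs()['q'])
snap('scene','s12'); crop('s12',220,90,420,290,4,'s12c');snap('wrist','w12')
E
```

```text
t: 14.8
eef_pos: [0.5338, -0.1122, 0.2302]
tool_rot: [0.706, -0.002, 0.708, 0.003]
contact_force: [1.2, 0.3, -3.1]
gripper_width: 0.177
t: 15.3
eef_pos: [0.5893, 0.0318, 0.2298]
tool_rot: [0.706, -0.004, 0.708, 0.004]
contact_force: [0.5, 0.3, -3.6]
gripper_width: 0.174
t: 15.6
eef_pos: [0.589, 0.0251, 0.2315]
tool_rot: [0.707, -0.001, 0.707, 0.0]
contact_force: [-0.1, 0.7, -2.7]
gripper_width: 0.173
t 15.6 tcp [0.589  0.0251 0.2315] F [-0.1  0.7 -2.7] w 0.173
shift [3.5 1.4 1.8] rot [ 0.01 -0.01  0.01]
shift after turn [3.5 1.4 1.8]
[-0.52182388  0.35995348  0.48026255  1.79134694 -0.18949803  1.03664205
  0.03002129]
```

View pics/s12c.png

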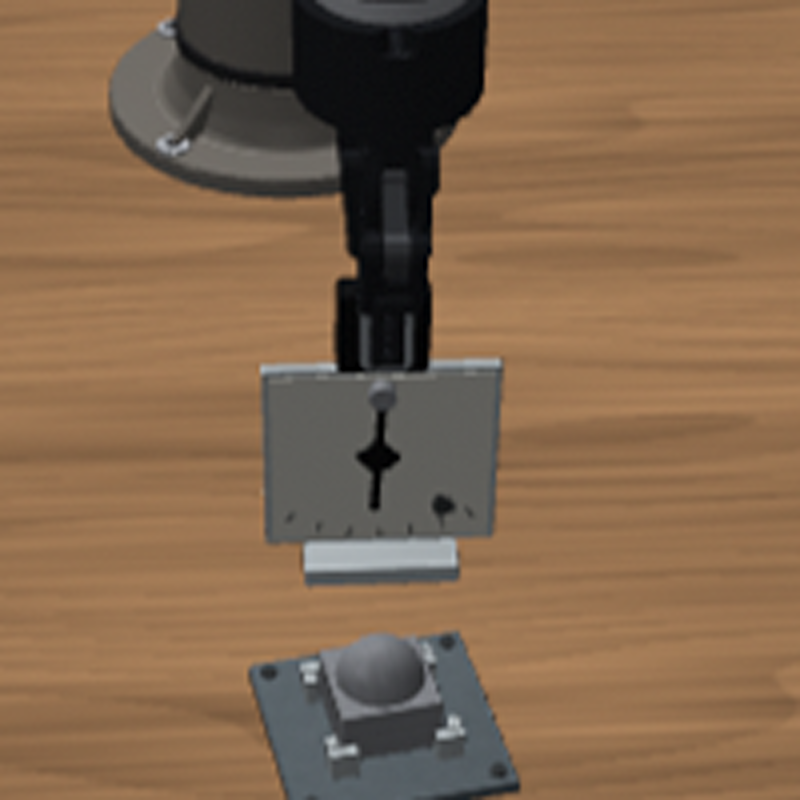

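View pics/w12.png

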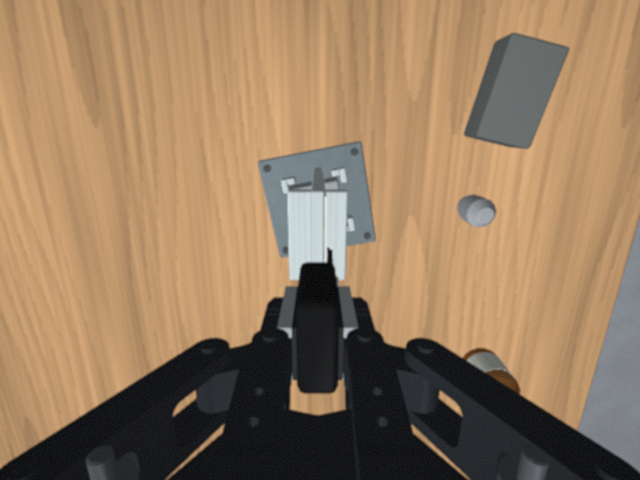

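The dial faces the camera with the stud below it. I'll zoom in to read the index angle.

```bash
cat >> h.py <<'E'
def dialimg(tag,G0,M,out,s=8):
    # rectify dial plane: rows/cols in gauge (y,z) mm*s ; G0 = gauge origin, M tool rot ; gauge x=tool z, y=tool y, z=-tool x
    z=load(tag); fx,fy,cx,cy=z['k']; T=z['T']
    Y,Z=np.meshgrid(np.arange(-55,55,1/s),np.arange(110,0,-1/s))
    P=G0+.003*M[:,2]+(Y[...,None]/1000)*M[:,1]-(Z[...,None]/1000)*M[:,0]
    c=(P-T[:3,3])@T[:3,:3]; u=cx+fx*c[...,0]/-c[...,2]; v=cy-fy*c[...,1]/-c[...,2]
    im=cv2.remap(z['p'][:,:,::-1].copy(),u.astype(np.float32),v.astype(np.float32),cv2.INTER_CUBIC)
    cv2.imwrite(f'pics/{out}.png',im[:,:]); return im
E
python3 - <<'E'
from h import *
o,p,M=st()
im=dialimg('s12',p+.115*M[:,0],M,'d12',s=7); print(im.shape)
E
```

```text
(770, 770, 3)
```

View pics/d12.png

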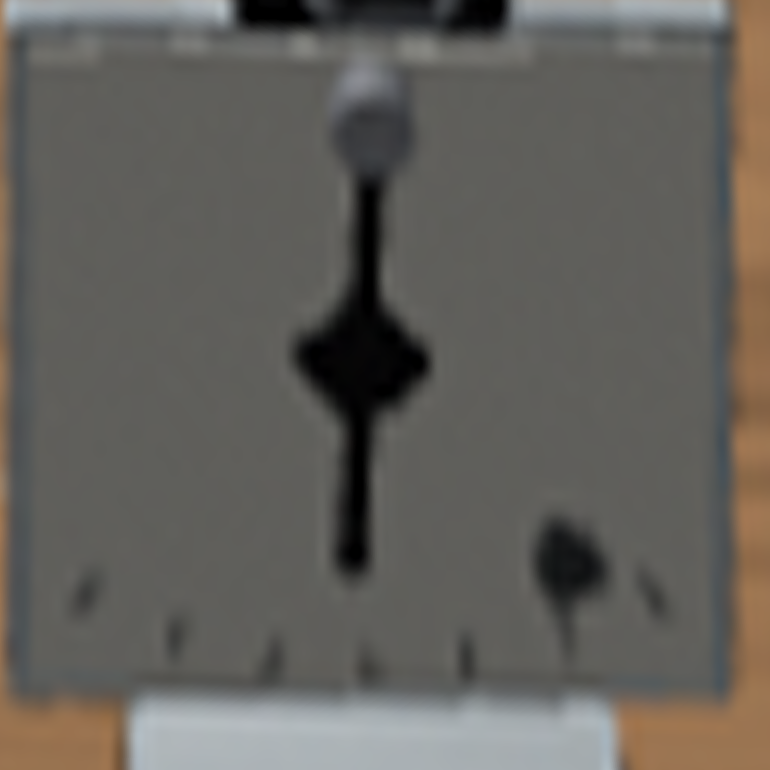

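Run:
```python
from h import *
crop('s12',283,178,348,238,12,'d12b')
```

```text
(no output)
```

View pics/d12b.png

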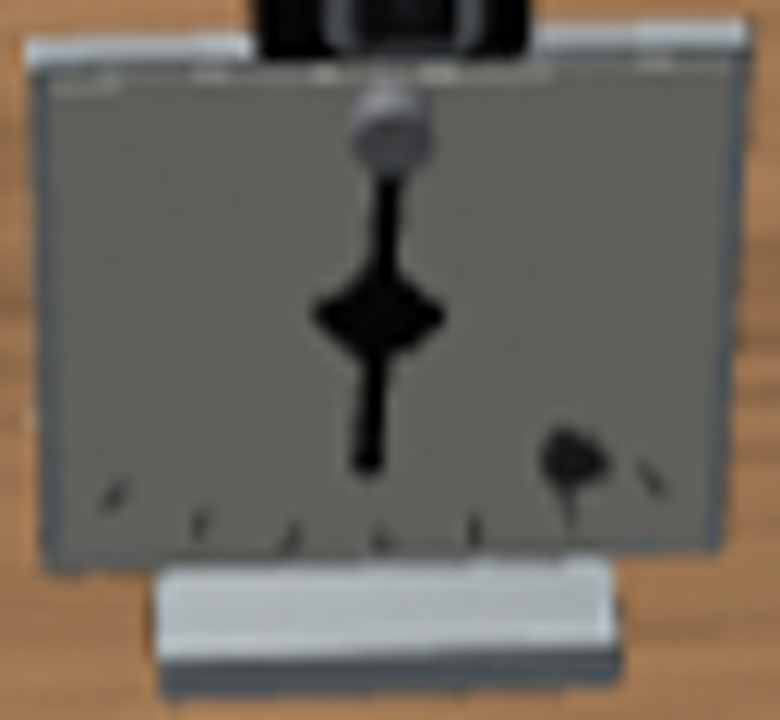

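The index reads about 0.42 rad, between the 20° and 30° ticks. Lowering onto the crown.

```bash
python3 -m jog '10 1.4 1.8 0 0 0 8;20 0 0 0 0 0 8;15 0 0 0 0 0 8;5 0 0 0 0 0 8;0 0 0 0 0 0 8';python3 -m jog '2 0 0 0 0 0 8;1 0 0 0 0 0 8;0 0 0 0 0 0 8'
python3 - <<'E'
from h import *
plan([.5908,.0265,.173],0)
snap('scene','s13'); crop('s13',260,160,360,280,6,'s13c');snap('wrist','w13')
E
```

```text
t: 16.2
eef_pos: [0.5907, 0.0286, 0.1805]
tool_rot: [0.706, -0.001, 0.708, 0.001]
contact_force: [0.7, 0.2, -2.7]
gripper_width: 0.176
t: 16.5
eef_pos: [0.5917, 0.0288, 0.179]
tool_rot: [0.707, -0.001, 0.707, 0.001]
contact_force: [0.3, 0.4, -3.2]
gripper_width: 0.177
t 16.5 tcp [0.5917 0.0288 0.179 ] F [ 0.3  0.4 -3.2] w 0.177
shift [ 6.  -2.3 -0.9] rot [ 0.03  0.01 -0.  ]
shift after turn [ 6.  -2.3 -0.9]
```

View pics/s13c.png

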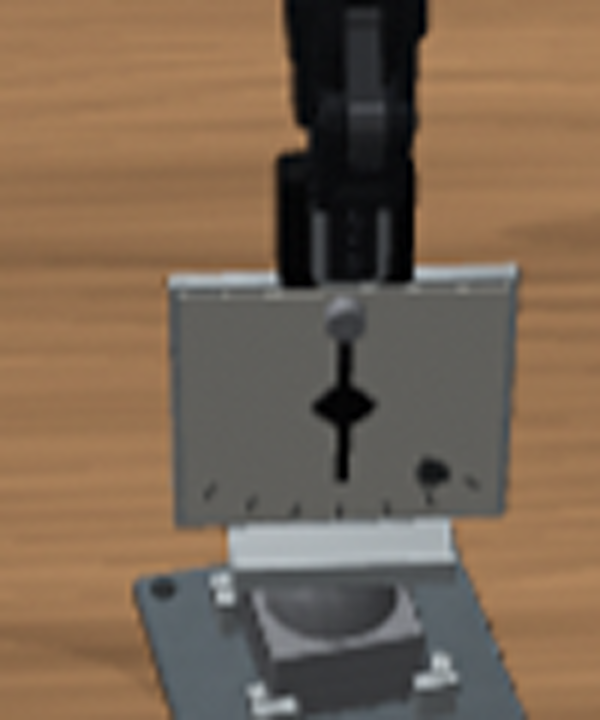

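The pointer now hangs on the zero tick, so it was still swinging before. The foot sits just over the dome. Lowering to contact.

```bash
python3 -m jog '2 -2 -0.8 0 0 0 8;2 0 0 0 0 0 8;0.5 0 0 0 0 0 8;0 0 0 0 0 0 8';python3 -m jog '0.8 0 0 0 0 0 8;0 0 0 0 0 0 8';python3 -m jog '0.5 0 0 0 0 0 8;0 0 0 0 0 0 8'
```

```text
t: 17.0
eef_pos: [0.5905, 0.0268, 0.1739]
tool_rot: [0.707, -0.001, 0.707, 0.001]
contact_force: [-0.6, 0.1, -3.1]
gripper_width: 0.177
t: 17.2
eef_pos: [0.5906, 0.0268, 0.1732]
tool_rot: [0.707, -0.001, 0.707, 0.001]
contact_force: [-0.3, 0.1, -2.3]
gripper_width: 0.173
t: 17.4
eef_pos: [0.5907, 0.0268, 0.1729]
tool_rot: [0.707, -0.001, 0.707, 0.001]
contact_force: [-0.2, -0.1, -1.8]
gripper_width: 0.178
```

```bash
python3 -m jog '0.4 0 0 0 0 0 8;0 0 0 0 0 0 8';python3 -m jog '0.4 0 0 0 0 0 8;0 0 0 0 0 0 8;0 0 0 0 0 0 8'
```

```text
t: 17.6
eef_pos: [0.5908, 0.0268, 0.1728]
tool_rot: [0.707, -0.001, 0.707, 0.001]
contact_force: [-1.2, 0.6, 2.0]
gripper_width: 0.179
t: 17.9
eef_pos: [0.5909, 0.0268, 0.1727]
tool_rot: [0.707, -0.001, 0.707, 0.001]
contact_force: [-0.9, 0.2, 5.0]
gripper_width: 0.178
```

```bash
cat >> h.py <<'E'
def rock(th,press=0.0):
    o,p,M=st(); Rr=.022
    y=.0266+Rr*(np.sin(th)-th*np.cos(th)); z=.036+Rr*(np.cos(th)+th*np.sin(th))
    F=np.array([.5908,y,z]); X=np.array([0,-np.sin(th),-np.cos(th)]); Z=np.array([1.,0,0]); TM=np.c_[X,np.cross(Z,X),Z]
    tgt=F-(.1147-press)*X
    plan(tgt,target_M=TM)
    foot=p+.1147*M[:,0]; print('foot',foot.round(4),'lean',np.arctan2(-M[1,0],-M[2,0]).round(4))
E
python3 -m jog '0 0 0 0 0 0 8;0 0 0 0 0 0 8;0 0 0 0 0 0 8;0 0 0 0 0 0 8;0 0 0 0 0 0 8'; python3 -c "
from h import *
rock(.1);rock(.2);rock(.42);snap('scene','s14'); crop('s14',260,160,360,280,6,'s14c')"
```

```text
t: 18.4
eef_pos: [0.5909, 0.0268, 0.1727]
tool_rot: [0.707, -0.001, 0.707, 0.001]
contact_force: [-2.1, -0.3, 5.1]
gripper_width: 0.172
t 18.4 tcp [0.5909 0.0268 0.1727] F [-2.1 -0.3  5.1] w 0.172
shift [ 0.5 11.3 -0.1] rot [ 0.03  0.01 -0.96]
shift after turn [-0.7 11.3 -0.1]
foot [0.591  0.0268 0.058 ] lean -0.0003
t 18.4 tcp [0.5909 0.0268 0.1727] F [-2.1 -0.3  5.1] w 0.172
shift [ 1.9 22.7 -0. ] rot [ 0.03  0.01 -1.91]
shift after turn [-2.7 22.6 -0.1]
foot [0.591  0.0268 0.058 ] lean -0.0003
t 18.4 tcp [0.5909 0.0268 0.1727] F [-2.1 -0.3  5.1] w 0.172
shift [ 8.1 47.1  0. ] rot [ 0.03  0.01 -4.01]
shift after turn [-11.8  46.4  -0.1]
foot [0.591  0.0268 0.058 ] lean -0.0003
```

View pics/s14c.png

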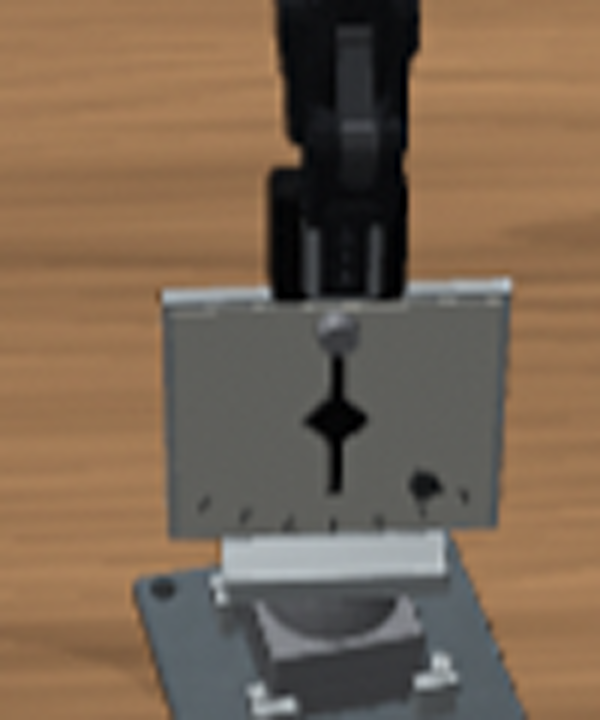

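The gauge bears upright on the crown at about 8 N, held for over 0.5 s. Start rocking.

```bash
python3 -m jog '-0.5 2.9 0 0 0 -0.24 8;0 2.9 0 0 0 -0.24 8;0 2.9 0 0 0 -0.24 8;-0.2 2.9 0 0 0 -0.24 8;0 0 0 0 0 0 8'; python3 -c "
from h import *
rock(.1);rock(.2)"
```

```text
t: 18.95
eef_pos: [0.5909, 0.0392, 0.1722]
tool_rot: [0.706, -0.038, 0.706, -0.034]
contact_force: [-0.0, -1.5, -0.4]
gripper_width: 0.174
t 18.95 tcp [0.5909 0.0392 0.1722] F [-0.  -1.5 -0.4] w 0.174
shift [ 0.1 -1.2 -0.1] rot [0.05 0.01 0.01]
shift after turn [ 0.1 -1.2 -0.1]
foot [0.591  0.0276 0.0581] lean 0.1014
t 18.95 tcp [0.5909 0.0392 0.1722] F [-0.  -1.5 -0.4] w 0.174
shift [ 0.3 10.3  0. ] rot [ 0.05  0.01 -0.94]
shift after turn [-0.7 10.3 -0.1]
foot [0.591  0.0276 0.0581] lean 0.1014
```

```bash
python3 -m jog '-0.1 2.6 0 0 0 -0.24 8;-0.1 2.6 0 0 0 -0.24 8;-0.1 2.6 0 0 0 -0.24 8;-0.1 2.7 0 0 0 -0.24 8;0 0 0 0 0 0 8'; python3 -c "
from h import *
rock(.2);rock(.3)"
```

```text
t: 19.45
eef_pos: [0.5903, 0.0508, 0.1707]
tool_rot: [0.703, -0.074, 0.704, -0.069]
contact_force: [-0.3, 0.2, -1.1]
gripper_width: 0.176
t 19.45 tcp [0.5903 0.0508 0.1707] F [-0.3  0.2 -1.1] w 0.176
shift [ 0.1 -1.4  0.5] rot [0.06 0.   0.02]
shift after turn [ 0.1 -1.4  0.5]
foot [0.5904 0.0278 0.0583] lean 0.202
t 19.45 tcp [0.5903 0.0508 0.1707] F [-0.3  0.2 -1.1] w 0.176
shift [ 0.1 10.1  0.5] rot [ 0.06  0.01 -0.94]
shift after turn [-0.9 10.1  0.5]
foot [0.5904 0.0278 0.0583] lean 0.202
```

```bash
python3 -m jog '-0.2 2.6 0.1 0 0 -0.24 8;-0.2 2.6 0.1 0 0 -0.24 8;-0.2 2.6 0.1 0 0 -0.24 8;-0.2 2.6 0 0 0 -0.24 8;0 0 0 0 0 0 8'; python3 -m jog '-0.2 2.6 0.1 0 0 -0.24 8;-0.2 2.6 0 0 0 -0.24 8;-0.2 2.6 0 0 0 -0.24 8;0 0 0 0 0 0 8;0 0 0 0 0 0 8'; python3 -c "
from h import *
rock(.38);rock(.42);snap('scene','s15'); crop('s15',260,160,360,280,6,'s15c')"
```

```text
t: 19.95
eef_pos: [0.5906, 0.0612, 0.1688]
tool_rot: [0.699, -0.109, 0.699, -0.104]
contact_force: [0.8, 0.7, -3.1]
gripper_width: 0.176
t: 20.45
eef_pos: [0.5908, 0.0671, 0.1674]
tool_rot: [0.695, -0.134, 0.694, -0.131]
contact_force: [0.5, -0.4, -2.1]
gripper_width: 0.174
t 20.45 tcp [0.5908 0.0671 0.1674] F [ 0.5 -0.4 -2.1] w 0.174
shift [0.3 2.8 0. ] rot [ 0.04  0.01 -0.03]
shift after turn [0.3 2.8 0. ]
foot [0.5909 0.0248 0.0608] lean 0.3773
t 20.45 tcp [0.5908 0.0671 0.1674] F [ 0.5 -0.4 -2.1] w 0.174
shift [0.1 7.4 0. ] rot [ 0.04  0.01 -0.41]
shift after turn [-0.2  7.4  0. ]
foot [0.5909 0.0248 0.0608] lean 0.3773
```

View pics/s15c.png

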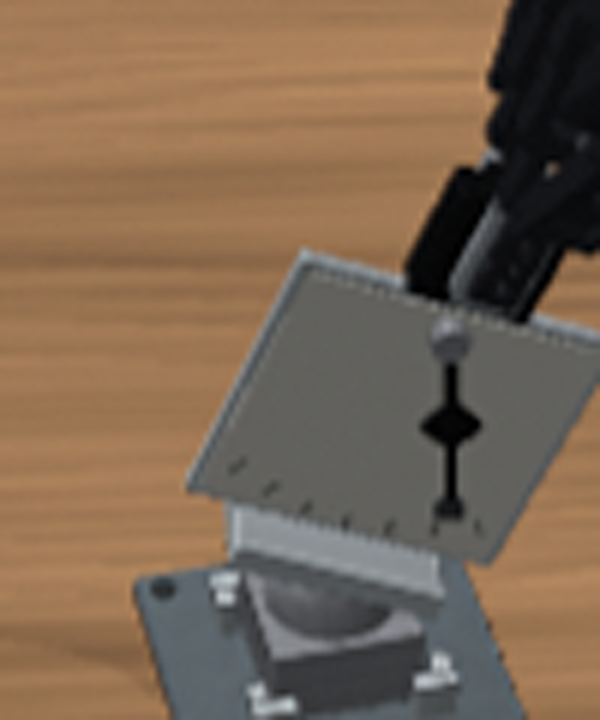

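```bash
python3 -m jog '0.4 1.5 0 0 0 0 8;0.5 1 0 0 0 0 8;0 0 0 0 0 0 8;0 0 0 0 0 0 8;0 0 0 0 0 0 8';python3 -m jog '0 0 0 0 0 0 8;0 0 0 0 0 0 8;0 0 0 0 0 0 8;0 0 0 0 0 0 8;0 0 0 0 0 0 8'; python3 -c "
from h import *
rock(.38);snap('scene','s16'); crop('s16',310,200,365,255,14,'s16c')
o,p,M=st(); dialimg('s16',p+.1147*M[:,0],M,'d16',s=7)"
```

```text
t: 21.0
eef_pos: [0.5911, 0.0679, 0.1666]
tool_rot: [0.695, -0.134, 0.694, -0.132]
contact_force: [-1.6, -1.6, 5.6]
gripper_width: 0.174
t: 21.5
eef_pos: [0.5911, 0.0679, 0.1666]
tool_rot: [0.695, -0.134, 0.694, -0.132]
contact_force: [-1.0, -1.3, 6.2]
gripper_width: 0.177
t 21.5 tcp [0.5911 0.0679 0.1666] F [-1.  -1.3  6.2] w 0.177
shift [-0.1  1.8 -0.3] rot [ 0.02  0.01 -0.02]
shift after turn [-0.1  1.8 -0.3]
foot [0.5913 0.0255 0.06  ] lean 0.3778
```

View pics/s16c.png

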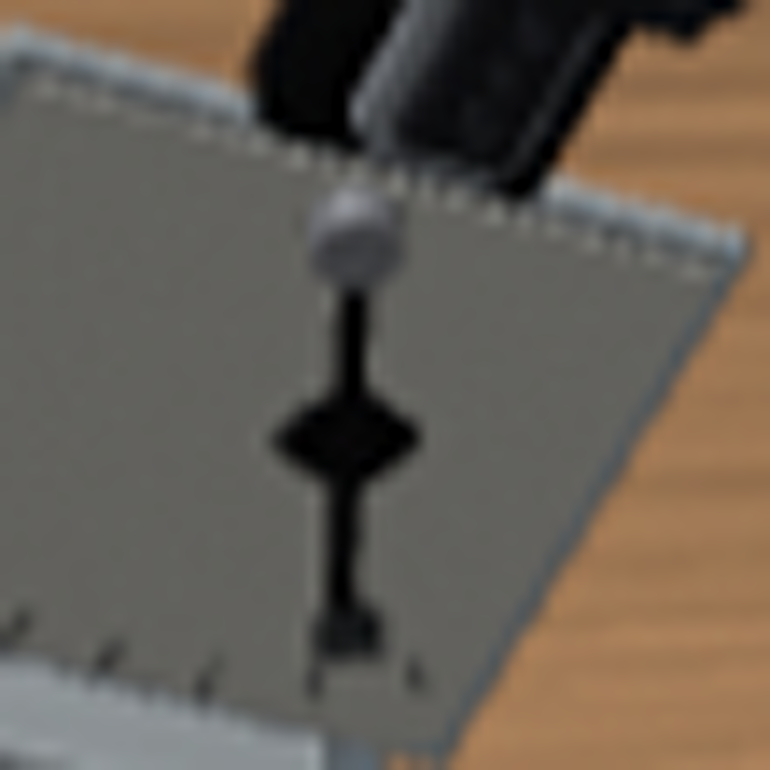

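View pics/d16.png

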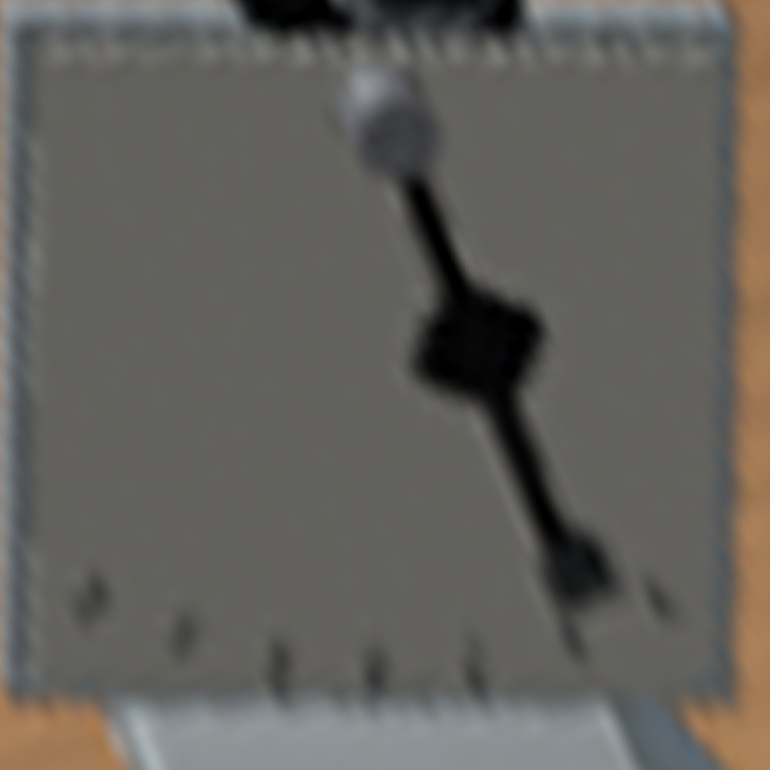

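Run:
```python
from h import *
o,p,M=st()
for i in range(3): snap('scene',f's17{i}')
import numpy as np
z=[load(f's17{i}') for i in range(3)]
np.savez('s17.npz',p=np.mean([a['p'].astype(float) for a in z],0).astype(np.uint8),d=z[0]['d'],T=z[0]['T'],k=z[0]['k'])
def fit(tag,p,M,th0,out):
    im=dialimg(tag,p+.1147*M[:,0],M,out,s=7); g=im.max(2).astype(int)
    H,W=g.shape; v,u=np.mgrid[:H,:W]; px,py=372,110
    r=np.hypot(u-px,v-py); a=np.arctan2(u-px,v-py)
    pts=[]
    for lo,hi in [(80,165),(330,410)]:
        m=(g<45)&(r>lo)&(r<hi)&(np.abs(a-th0)<.15); wt=(75-g[m]); 
        pts.append(((u[m]*wt).sum()/wt.sum(),(v[m]*wt).sum()/wt.sum(),m.sum()))
    d=np.array(pts[1])-pts[0]; print(tag,pts,'pointer angle',np.arctan2(d[0],d[1]))
fit('s17',p,M,.39,'d17')
# upright frame s14 : pose then
p0=np.array([.5909,.0268,.1727]); M0=np.c_[[0,0,-1.],[0,1,0],[1,0,0]]
fit('s14',p0,M0,0.0,'d14')
```

```text
s17 [(np.float64(428.5643201300335), np.float64(224.1621354902378), np.int64(1698)), (np.float64(519.1568475114084), np.float64(449.10910384533605), np.int64(2158))] pointer angle 0.38285621078642446
s14 [(np.float64(377.91335916500856), np.float64(234.0891105525884), np.int64(1916)), (np.float64(378.9630032829271), np.float64(479.41671060912756), np.int64(1957))] pointer angle 0.004278514577446386
```

View pics/d14.png

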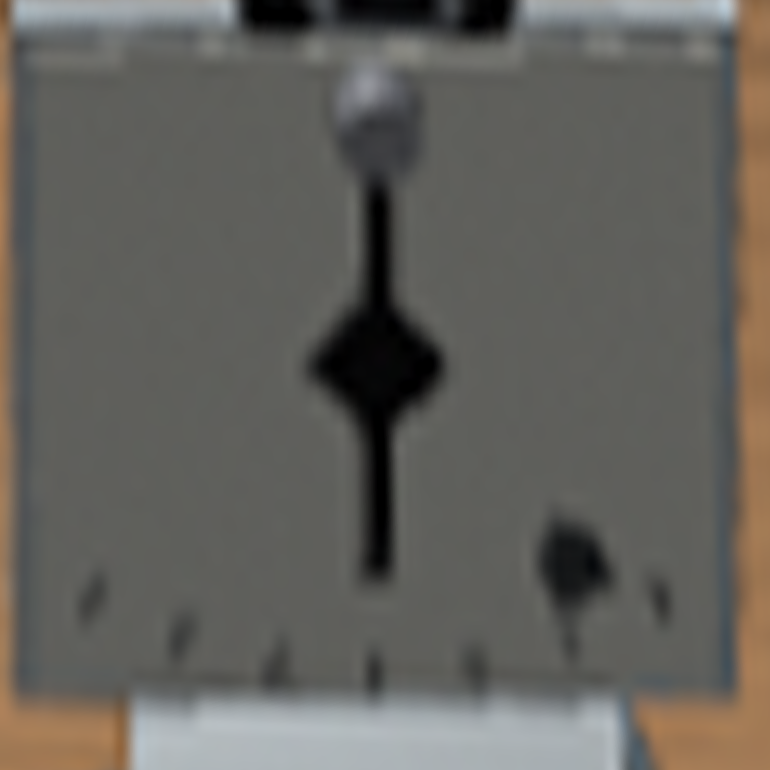

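View pics/d17.png

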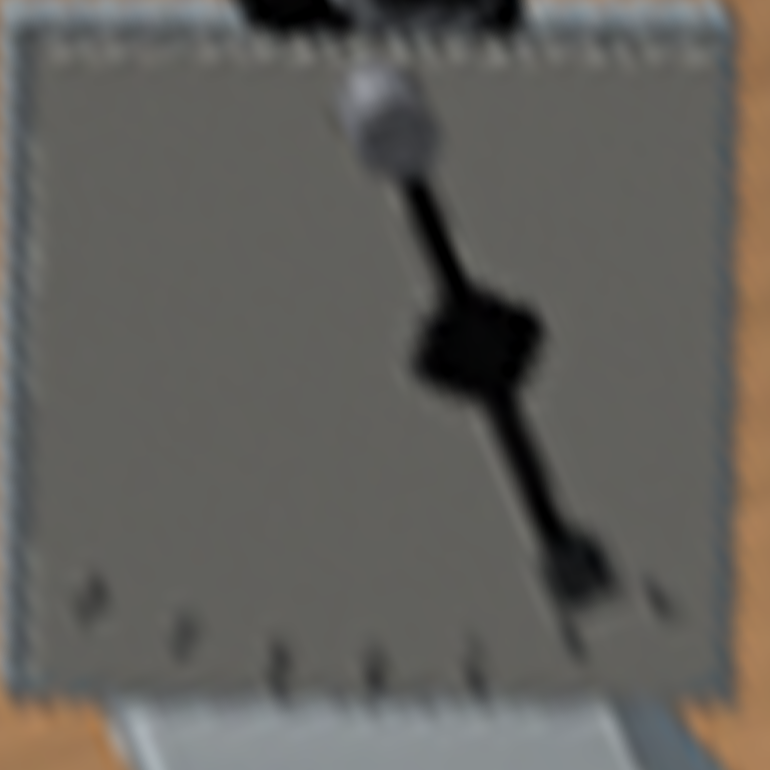

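Pointer 0.380, index about 0.407. Lean 0.025 rad further.

```bash
python3 -m jog '-0.3 1.6 0 0 0 -0.13 8;-0.1 1.6 0 0 0 -0.12 8;0 0 0 0 0 0 8;0 0 0 0 0 0 8;0 0 0 0 0 0 8';python3 -m jog '0 0 0 0 0 0 8;0 0 0 0 0 0 8;0 0 0 0 0 0 8;0 0 0 0 0 0 8;0 0 0 0 0 0 8'
python3 - <<'E'
from h import *
rock(.405)
o,p,M=st()
for i in range(3): snap('scene',f's18{i}')
z=[load(f's18{i}') for i in range(3)]
np.savez('s18.npz',p=np.mean([a['p'].astype(float) for a in z],0).astype(np.uint8),d=z[0]['d'],T=z[0]['T'],k=z[0]['k'])
dialimg('s18',p+.1147*M[:,0],M,'d18',s=7)
crop('s18',310,200,365,255,14,'s18c')
crop('s18',260,160,360,280,5,'s18f')
E
```

```text
t: 22.2
eef_pos: [0.591, 0.0728, 0.1648]
tool_rot: [0.693, -0.143, 0.692, -0.14]
contact_force: [0.6, 1.4, 1.5]
gripper_width: 0.177
t: 22.7
eef_pos: [0.591, 0.0723, 0.1649]
tool_rot: [0.693, -0.143, 0.692, -0.14]
contact_force: [-0.1, 3.4, 0.0]
gripper_width: 0.178
t 22.7 tcp [0.591  0.0723 0.1649] F [-0.1  3.4  0. ] w 0.178
shift [-0.2 -0.2 -0.2] rot [ 0.03  0.02 -0.03]
shift after turn [-0.2 -0.2 -0.2]
foot [0.5912 0.0274 0.0594] lean 0.4024
```

View pics/d18.png

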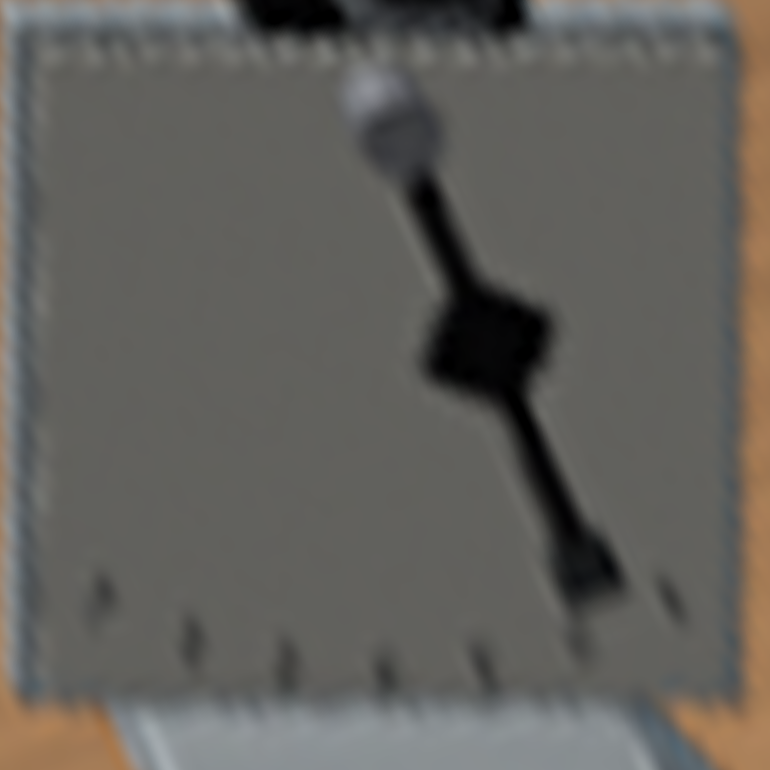

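View pics/s18f.png

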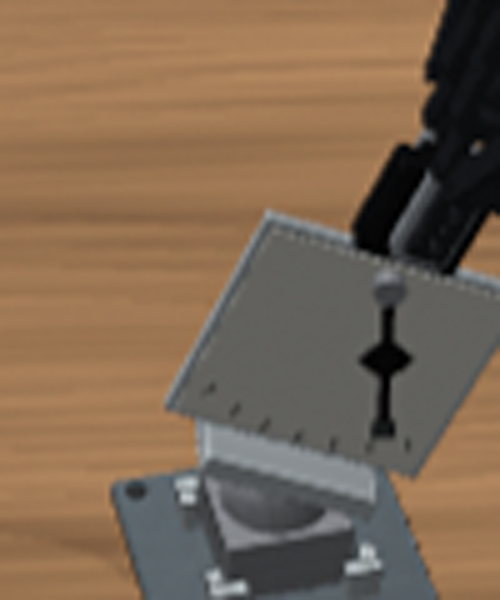

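The pointer tip now runs into the tab's inner point. I'll press slightly firmer, let it settle, then check the stud and that everything stays steady.

```bash
python3 -m jog '0.3 0 0 0 0 0 8;0 0 0 0 0 0 8;0 0 0 0 0 0 8;0 0 0 0 0 0 8;0 0 0 0 0 0 8';python3 -m jog '0 0 0 0 0 0 8;0 0 0 0 0 0 8;0 0 0 0 0 0 8;0 0 0 0 0 0 8;0 0 0 0 0 0 8';python3 -m jog '0 0 0 0 0 0 8;0 0 0 0 0 0 8;0 0 0 0 0 0 8;0 0 0 0 0 0 8;0 0 0 0 0 0 8'
python3 - <<'E'
from h import *
rock(.405); o,p,M=st()
for i in range(3): snap('scene',f's19{i}')
z=[load(f's19{i}') for i in range(3)]
np.savez('s19.npz',p=np.mean([a['p'].astype(float) for a in z],0).astype(np.uint8),d=z[0]['d'],T=z[0]['T'],k=z[0]['k'])
im=dialimg('s19',p+.1147*M[:,0],M,'d19',s=7); g=im.max(2).astype(int)
v,u=np.mgrid[:770,:770]; r=np.hypot(u-372,v-110);a=np.arctan2(u-372,v-110);pts=[]
for lo,hi in [(80,165),(330,410)]:
    m=(g<45)&(r>lo)&(r<hi)&(np.abs(a-.405)<.15); wt=75-g[m]; pts.append(np.array([(u[m]*wt).sum(),(v[m]*wt).sum()])/wt.sum())
d=pts[1]-pts[0];print('pointer',np.arctan2(*d))
# stud front-top in scene, compare to s12
for t in ('s12','s19'): crop(t,270,240,360,305,4,'n'+t)
cv2.imwrite('pics/cmp.png',np.hstack([cv2.imread('pics/ns12.png'),cv2.imread('pics/ns19.png')]))
snap('top','t19')
E
```

```text
t: 23.35
eef_pos: [0.591, 0.0722, 0.1649]
tool_rot: [0.693, -0.143, 0.692, -0.14]
contact_force: [-0.4, 5.3, 3.5]
gripper_width: 0.179
t: 23.85
eef_pos: [0.591, 0.0721, 0.1649]
tool_rot: [0.693, -0.143, 0.692, -0.14]
contact_force: [0.1, 5.5, 3.6]
gripper_width: 0.172
t: 24.35
eef_pos: [0.591, 0.0722, 0.1649]
tool_rot: [0.693, -0.143, 0.692, -0.14]
contact_force: [-0.2, 5.7, 3.9]
gripper_width: 0.175
t 24.35 tcp [0.591  0.0722 0.1649] F [-0.2  5.7  3.9] w 0.175
shift [-0.2  0.  -0.2] rot [ 0.03  0.02 -0.02]
shift after turn [-0.2 -0.  -0.2]
foot [0.5913 0.0272 0.0594] lean 0.4025
pointer 0.4223889627739611
```

View pics/cmp.png

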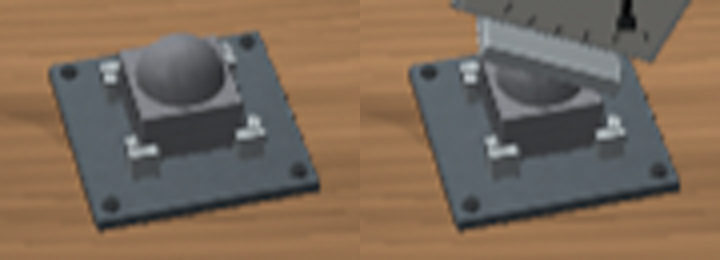

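View pics/d19.png

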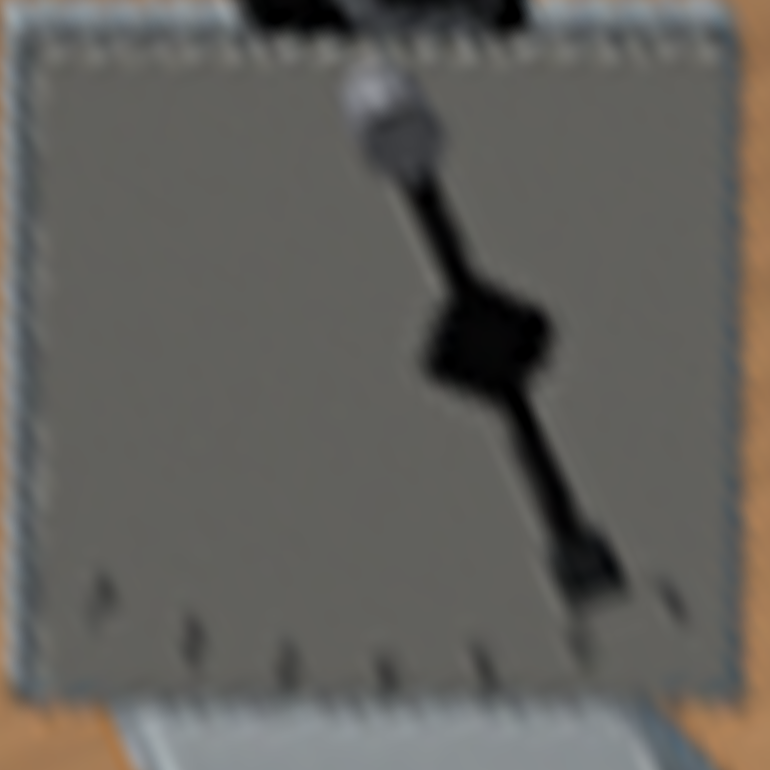

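View pics/t19.png

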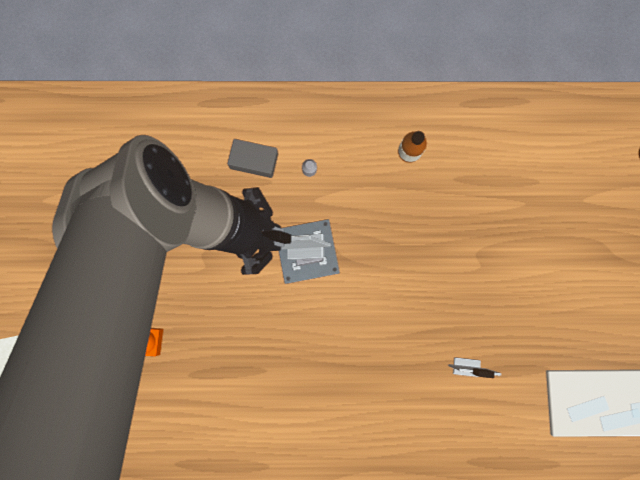

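Everything is steady and the stud hasn't moved, but the side load on it (about 5 N) is higher than I want. I'll relieve it slightly.

```bash
python3 -m jog '-0.2 0.5 0 0 0 0 8;0 0 0 0 0 0 8;0 0 0 0 0 0 8;0 0 0 0 0 0 8;0 0 0 0 0 0 8'
```

```text
t: 25.05
eef_pos: [0.591, 0.0723, 0.1649]
tool_rot: [0.693, -0.143, 0.692, -0.14]
contact_force: [0.4, 5.6, 4.6]
gripper_width: 0.179
```

```bash
python3 -m jog '-0.1 0.8 0 0 0 0 8;0 0 0 0 0 0 8;0 0 0 0 0 0 8;0 0 0 0 0 0 8;0 0 0 0 0 0 8'; python3 -m jog '-0.3 0 0 0 0 0 8;0 0 0 0 0 0 8;0 0 0 0 0 0 8;0 0 0 0 0 0 8;0 0 0 0 0 0 8'
```

```text
t: 25.55
eef_pos: [0.591, 0.0727, 0.1647]
tool_rot: [0.693, -0.143, 0.692, -0.141]
contact_force: [1.3, 3.7, 4.2]
gripper_width: 0.176
t: 26.05
eef_pos: [0.5909, 0.0729, 0.1647]
tool_rot: [0.693, -0.143, 0.693, -0.141]
contact_force: [2.0, 3.1, 1.3]
gripper_width: 0.176
```

```bash
python3 -m jog '0 0 0 0 0 0 8;0 0 0 0 0 0 8;0 0 0 0 0 0 8;0 0 0 0 0 0 8;0 0 0 0 0 0 8';python3 -m jog '0 0 0 0 0 0 8;0 0 0 0 0 0 8;0 0 0 0 0 0 8;0 0 0 0 0 0 8;0 0 0 0 0 0 8'
python3 - <<'E'
from h import *
rock(.405); o,p,M=st()
for i in range(3): snap('scene',f's20{i}')
z=[load(f's20{i}') for i in range(3)]
np.savez('s20.npz',p=np.mean([a['p'].astype(float) for a in z],0).astype(np.uint8),d=z[0]['d'],T=z[0]['T'],k=z[0]['k'])
im=dialimg('s20',p+.1147*M[:,0],M,'d20',s=7); g=im.max(2).astype(int)
v,u=np.mgrid[:770,:770]; r=np.hypot(u-372,v-110);a=np.arctan2(u-372,v-110);pts=[]
for lo,hi in [(80,165),(330,410)]:
    m=(g<45)&(r>lo)&(r<hi)&(np.abs(a-.405)<.15); wt=75-g[m]; pts.append(np.array([(u[m]*wt).sum(),(v[m]*wt).sum()])/wt.sum())
d=pts[1]-pts[0];print('pointer',np.arctan2(*d)); crop('s20',270,190,370,305,5,'s20c')
E
```

```text
t: 26.55
eef_pos: [0.5908, 0.073, 0.1647]
tool_rot: [0.693, -0.143, 0.693, -0.141]
contact_force: [3.0, 1.6, 1.2]
gripper_width: 0.175
t: 27.05
eef_pos: [0.5908, 0.073, 0.1647]
tool_rot: [0.693, -0.143, 0.693, -0.141]
contact_force: [2.3, 1.6, 0.6]
gripper_width: 0.175
t 27.05 tcp [0.5908 0.073  0.1647] F [2.3 1.6 0.6] w 0.175
shift [-0.1 -0.8  0. ] rot [ 0.03  0.01 -0.02]
shift after turn [-0.1 -0.8  0. ]
foot [0.5909 0.028  0.0592] lean 0.4033
pointer 0.4168866297105449
```

View pics/s20c.png

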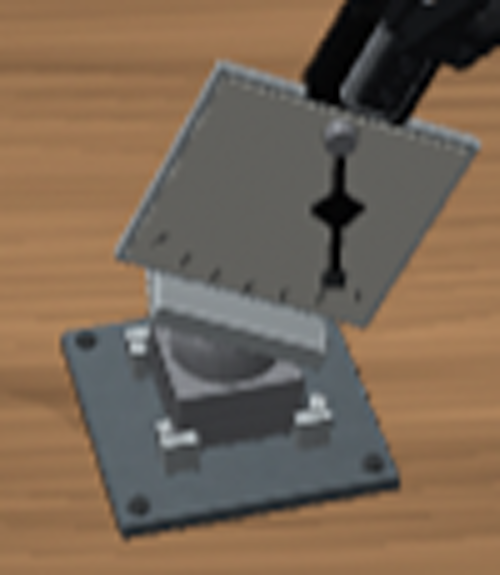

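```bash
python3 -c "
from station import bot
print(bot.get_obs()['contact_force'],abs(bot.get_obs()['joint_vel']).max()); print(bot.hand_in())"
```

```text
[1.50941016 1.13302259 0.94390101] 0.002286259675383273
the job is handed in; nothing more can be done
None
```

I seated the stud block in the nest and let go of it. I then took the large gauge by its handle, let it bear upright on the crown for over 0.5 s at about 8 N, and rocked it until the pointer met the index mark. The job was handed in at about 27 s, with the gauge still held and bearing on the stud; no verdict was reported.

**Last checks:**
- **Pointer and index:** the gauge leaned 0.403 rad by the arm's own reading. The pointer measured about 0.41 rad in the picture, and the index about 0.405–0.42 rad. The tips overlap in the picture; I put the gap at about 1 mm or less, against the 3.8 mm allowed.
- **Bearing force:** about 4 N of contact on the stud. It had crept down slightly after I eased off a side load of about 5 N.
- **Position and steadiness:** the foot centre was about 2 mm from the crown and the arm was still.
- **Stud and bystanders:** the stud looked unmoved and square in the nest. The bottle, slide box and objective were where they started.

**Disagreements:** the top and wrist cameras differed by about 2 mm on the stud and nest positions, so I aligned the stud by sight against the posts. The pointer reading from the picture ran 0.01–0.02 rad above the arm's lean, which is about 1 mm at the tip.

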